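Stock and lock the clay-toy show case

ROBOT

A 7-joint arm with a two-finger parallel gripper is mounted at the origin on the work surface. World frame = base frame: x ahead of the robot, y to its left, z up, the work surface at z = 0. Lengths are in mm, angles in rad, forces in N, time in s.
With the tool pointing down it reaches from about 350 to 900 mm from the base axis. Payload 7.2 kg.
Tool frame: the origin (TCP) lies at the very end of the fingers, on their centre line; the grasp point (between the pads) lies 19 mm behind it; z points along the fingers, y is the line along which they close (so a half turn about z gives the same grasp; the last joint's range is limited). The gripper opens to 88 mm and grips with 3 to 60 N. Pads are 20 mm wide; open, the fingers measure 115 mm over their backs; the gripper's body (75 mm by 178 mm) begins 61 mm behind the grasp point.
Start: joints at [1.212, 0.411, -0.013, 1.596, 0.006, 1.134, -0.082], TCP at [179.187, -598.766, 222.653] pointing down, gripper open.
Joint ranges: [-2.95, 2.95], [-0.29, 1.99], [-1.47, 1.44], [0.14, 2.54], [-1.03, 4.17], [0.13, 1.85], [-2.86, 2.86]. Speed limits (rad/s): [2.39, 2.39, 3.01, 3.01, 3.14, 3.14, 3.14].

INTERFACE

Orientations are given as a unit quaternion [w, x, y, z].
In Python, from rig import bot, eyes gives the robot as it stands. The module is installed in compiled form; this text tells all that it offers.
- The arm moves only by the shell command python3 -m creep 'ROWS'. ROWS is a JSON object of lists of equal length, an entry for each row: "dp": the shift along the world's x, y, z each as a share of 25 mm, from -1 to 1, a list of three; "delta_rot": the turn, a rotation vector about the world's x, y, z each as a share of 4 degrees, from -1 to 1, a list of three; "hand": the closure in counts, from 0 (fully open) to 255 (shut). A call has 1 to 12 rows; each row shifts and turns the commanded pose from where the row before left it; what a row does not reach is not made up. A row lasts 1/12 s, in which the tool goes at most 41.7 mm and 7.16 degrees, less where a joint would pass 70% of its speed; a pose out of reach is approached as far as the arm can. A call with a number of a shift or a turn outside -1 to 1 is refused whole. A call with a gripper value outside its range is refused whole. The fingers move at their own pace and stop on an object; the grip force is fixed at half the most. Time passes only in rows, so rows that do not move let the fingers close. It gives the time, the measured TCP pose, the force, the opening and the grip force at its end, in the units of the state.
- bot.observe(): the state, without advancing time (a new reading comes with each control period).
- eyes.camera(name): name is "side" or "top"; returns (picture, depth): 480x640x3 uint8, red, green, blue; 480x640 float32, mm along the optical axis (not along the pixel's ray), 0 where there is no reading.
- eyes.camera_model(name): a dict with "camera_matrix" (3x3 intrinsics, pixels), "rvec" (rotation vector, rad) and "tvec" (3), from world to camera coordinates, as OpenCV has them. Camera axes: x right, y down, z forward; pixel columns grow to the right and rows downward; lengths in mm; the calibration is good to about 2 mm. A picture is of the moment at which its call begins. camera_model takes no time and is no camera call.
- bot.close_job(): hands the job in; it is judged then, once.
The state is a dict: "time_s": time; "q": joint angles; "qvel": joint speeds; "effort": joint torques, N m; "eef_pos": TCP position; "orientation": TCP orientation; "force": force on the tool from outside, world axes, zero at the start; "moment": the same for the moment, N m; "width": opening from 0.0 (shut) to 1.0 (fully open); "finger_force": force on a finger pad.
Only numpy, scipy, OpenCV 4.12 (cv2) and the standard library are available. Lean on these libraries where they do the work, as an engineer would, in place of code of your own. Each camera call takes 0.05 s, during which the arm holds its last target. There are 200 camera calls.

TASK

Unlock the locked show case: take the key from its wooden rest, press and turn it in the lock until it drops fully home, turn it clockwise (seen from above) as far as it goes, pull it out and stand it back in its rest, and slide the glass door wide open. Stand every clay jar from the counter upright on the glass shelf, each with its raised sun facing the front glass, slide the door fully shut, lock it with the key in the same way (fully home, then counter-clockwise as far as it goes) and stand the key fully back in its rest. Leave the ark, the angel and the copper jug where they are, and never have the lock turned shut while the door is open.

Things in the scene. Friction and masses are not known exactly. Their poses are not given: they have to be found in the camera images.
- jar1_c (a point): plain upright clay cylinder jar, 56 mm across, 92 mm tall, 0.25 kg, heavy-footed, all alike; 2 or 3 are present. A raised white sun disc (30 mm across, rays to 46 mm, 7 mm proud, centre 32 mm above the foot) marks one side. Point: the jar's centre, 46 mm above its foot; x points out through the sun, z up. Starts upright on the counter, sun within 80 degrees of world +x.
- jar2_c (a point): plain upright clay cylinder jar, 56 mm across, 92 mm tall, 0.25 kg, heavy-footed, all alike; 2 or 3 are present. A raised white sun disc (30 mm across, rays to 46 mm, 7 mm proud, centre 32 mm above the foot) marks one side. Point: the jar's centre, 46 mm above its foot; x points out through the sun, z up. Starts upright on the counter, sun within 80 degrees of world +x.
- jar3_c (a point): plain upright clay cylinder jar, 56 mm across, 92 mm tall, 0.25 kg, heavy-footed, all alike; 2 or 3 are present. A raised white sun disc (30 mm across, rays to 46 mm, 7 mm proud, centre 32 mm above the foot) marks one side. Point: the jar's centre, 46 mm above its foot; x points out through the sun, z up. Starts upright on the counter, sun within 80 degrees of world +x.
- case: low glass show case fixed on the counter, 240 mm (x) by 510 mm (y from -235 to +275), 6 mm glass walls up to 138 mm. Origin on the counter. +x points to the front glass (customers' side, away from the robot). The +y half has fixed glass over two clay bulls; the -y half is the loading opening; at the -y end is the wooden lock post, 65 mm wide and 240 mm long.
- shelf (a point): centre of the free part of the thick glass shelf, on its upper face, 30 mm above the counter; axes as the case's. The free shelf inside the walls reaches 114 mm to either side in x and from -107 to +107 mm in y of this point (a glass partition closes it at +y); with the door open the opening above reaches from y -107 to about +85 mm.
- front_glass (a point): centre of the outer face of the front glass pane beside the loading opening, 80 mm above the counter (120 mm in x from the shelf point).
- door (a joint): travel in m of the sliding glass top door (228 by 225 mm, 8 mm thick, upper face 148 mm above the counter) along the case's +y: 0 is fully shut, 0.215 wide open; starts shut. Slides with about 1.5 N of friction; stays where left.
- door_handle (a point): centre of the door's brass upright handle plate, 60 mm along the case's x, 14 mm thick along y, from the door's face (148 mm) up to 194 mm above the counter; the point is 174 mm above the counter. It moves with the door.
- lock (a point): centre of the key slot's mouth in the upper face of the square brass lock plug, 150 mm above the counter, on the lock post. Slot 29 by 11 mm, 24 mm deep, vertical. Axes as the case's and do not turn with the plug. The plug carries a brass tongue that lies over the door's edge when locked.
- cam (a joint): turn of the lock plug in rad, counter-clockwise seen from above: at 0 the slot's length (and the tongue) lie along the case's x; turns from 0 (stop, unlocked, counts below 0.25) to 1.45 (stop, locked, counts above 1.25); starts locked, at 1.28 to 1.45. Held by 0.06 N m of friction, it stays where left.
- key_bow (a point): steel key standing upright, 80 mm tall, 0.12 kg: blade 26 x 8 mm, 18 mm long, below; round shoulder 40 mm across, 10 mm high; flat bow plate 46 mm wide, 14 mm thick, 52 mm tall on top to grip. Point: in the bow, 56 mm above the blade's end, 38 mm above the shoulder's underside. x along blade and bow width, y their thickness, z up. A half turn fits as well.
- key: the same key, origin at the centre of the blade's lower end, same axes. Fully home, its shoulder lies on the plug's face (origin 18 mm below the lock point); in the rest, on the rest's face.
- rest_top (a point): centre of the upper face of the key's wooden rest, a fixed block 84 by 64 by 40 mm; a loose pocket 34 by 16 mm and 26 mm deep, its length along this point's x, takes the blade; the shoulder lies on this face.
- ark: painted clay ark boat, 180 by 90 by 95 mm, origin at its foot. Leave alone.
- angel: winged clay angel, 115 mm tall, origin at its foot. Leave alone.
- jug: hammered copper miniature jug, 80 mm tall, origin at its foot. Leave alone.
- jar1: the same jar as point jar1_c, origin at the centre of its foot, same axes.
- jar2: the same jar as point jar2_c, origin at the centre of its foot, same axes.
- jar3: the same jar as point jar3_c, origin at the centre of its foot, same axes.
Mind the look-alikes: they are no part of the job. Leave any green or red look-alike of the part that bears rest_top alone.

How it is judged (in metres and radians):
On the way, in this order (a step that is already met when the one before it is completed fails the run):
1. the key has dropped fully home in the locked lock (x of key_bow in the frame of lock between -0.004 and 0.004 m and y of key_bow in the frame of lock between -0.004 and 0.004 m and z of key_bow in the frame of lock below 0.0415 m and angle between key_bow's own z axis and vertical below 0.1 rad and value of joint door below 0.006 m and value of joint cam above 1 rad), for 0.1 s.
2. the lock is turned open with the key home (x of key_bow in the frame of lock between -0.004 and 0.004 m and y of key_bow in the frame of lock between -0.004 and 0.004 m and z of key_bow in the frame of lock below 0.0415 m and angle between key_bow's own z axis and vertical below 0.1 rad and value of joint door below 0.006 m and value of joint cam below 0.25 rad), for 0.1 s.
3. the key is out and stands in its rest (x of key_bow in the frame of rest_top between -0.008 and 0.008 m and y of key_bow in the frame of rest_top between -0.008 and 0.008 m and z of key_bow in the frame of rest_top between 0.034 and 0.042 m and angle between key_bow's own z axis and vertical below 0.12 rad and linear speed of key below 0.02 m/s), for 0.2 s.
4. the glass door is wide open (value of joint door above 0.19 m), for 0.2 s.
5. every jar present stands on the shelf, sun to the front glass, let go (x of jar1_c in the frame of shelf between -0.095 and 0.095 m and y of jar1_c in the frame of shelf between -0.095 and 0.1 m and z of jar1_c in the frame of shelf between 0.04 and 0.052 m and angle between each of jar1_c, jar2_c, jar3_c's own z axis and vertical below 0.12 rad and angle between the x axis of each of jar1_c, jar2_c, jar3_c and the x axis of case, either way round below 0.3 rad and x of front_glass in the frame of jar1_c above 0 m and contact force between each of jar1, jar2, jar3 and the fingers below 0.2 N and x of jar2_c in the frame of shelf between -0.095 and 0.095 m and y of jar2_c in the frame of shelf between -0.095 and 0.1 m and z of jar2_c in the frame of shelf between 0.04 and 0.052 m and x of front_glass in the frame of jar2_c above 0 m and x of jar3_c in the frame of shelf between -0.095 and 0.095 m and y of jar3_c in the frame of shelf between -0.095 and 0.1 m and z of jar3_c in the frame of shelf between 0.04 and 0.052 m and x of front_glass in the frame of jar3_c above 0 m), for 0.2 s.
6. the glass door is fully shut (value of joint door below 0.006 m), for 0.2 s.
7. the key has dropped fully home again, the lock not yet turned (x of key_bow in the frame of lock between -0.004 and 0.004 m and y of key_bow in the frame of lock between -0.004 and 0.004 m and z of key_bow in the frame of lock below 0.0415 m and angle between key_bow's own z axis and vertical below 0.1 rad and value of joint door below 0.006 m and value of joint cam below 1 rad), for 0.1 s.
8. the lock is turned shut with the key home (x of key_bow in the frame of lock between -0.004 and 0.004 m and y of key_bow in the frame of lock between -0.004 and 0.004 m and z of key_bow in the frame of lock below 0.0415 m and angle between key_bow's own z axis and vertical below 0.1 rad and value of joint door below 0.006 m and value of joint cam above 1.25 rad), for 0.1 s.
At the end, for the whole second after the job is handed in: Each jar present stands upright (0.12 rad) on the free shelf, sun within 0.30 rad of the front direction; door within 6 mm of shut; lock beyond 1.25 rad; key upright in its rest, shoulder within 4 mm of the face, released and still (all of step 3 and all of step 5 and value of joint door below 0.006 m and value of joint cam above 1.25 rad and contact force between key and the fingers below 0.2 N and linear speed of each of jar1, jar2, jar3 below 0.02 m/s); the robot touches nothing.
It fails at once if the ark, angel or copper jug is moved more than 30 mm (distance of any of ark, angel, jug from where it was at the start of the episode above 0.03 m).
It fails at once if the lock is turned shut while the door is open (value of joint cam above 1.1 rad and value of joint door above 0.02 m).
Of jar1, jar2, jar3 only 2 to 3 are there at a start; the rules pass over those that are not, and their reading is None.
At some moment in a run one of jar1, jar2, jar3 may be knocked a few centimetres aside while the robot is not near it.
It also fails if it takes over 210 s, if anything falls off the work surface, if the arm or the gripper's body presses on something with over 40 N, if the wrist force passes 120 N, or if a joint passes its speed limit or range.

## Working session

There is one attempt and no reset: what is moved stays moved. The work goes in short steps, Python scripts to look and compute and a shell command to move; the robot and the scene stay as the last step left them, time stands still between calls to the robot, and variables do not carry over. Pictures are saved under pics/ and viewed, at most 14 in all, crops included, and the job is handed in when it is done.

```bash
mkdir -p pics; cat > h.py <<'E'
import numpy as np, cv2
from rig import bot, eyes
def cam(n):
    p,d=eyes.camera(n); m=eyes.camera_model(n)
    R=cv2.Rodrigues(np.array(m['rvec'],float))[0]; return p,d,np.array(m['camera_matrix'],float),R,np.array(m['tvec'],float).ravel()
def ray(c,u,v,z):
    _,_,K,R,t=c; d=R.T@np.linalg.inv(K)@np.array([u,v,1.]); o=-R.T@t
    return o+d*(z-o[2])/d[2]
def cloud(c):
    p,d,K,R,t=c; v,u=np.mgrid[:480,:640]
    P=np.stack([(u-K[0,2])*d/K[0,0],(v-K[1,2])*d/K[1,1],d],-1)
    W=(P-t)@R; W[d==0]=np.nan; return W
def proj(c,X):
    _,_,K,R,t=c; q=K@(R@np.array(X,float)+t); return q[:2]/q[2]
E
python3 - <<'E'
from h import *
s=bot.observe(); print(s)
for n in('top','side'):
    c=cam(n); cv2.imwrite(f'pics/{n}0.png',c[0][...,::-1]); print(n,c[2],-c[3].T@c[4],c[3]); np.savez(f'{n}0.npz',p=c[0],d=c[1])
E
```

```text
{'time_s': 0.0, 'q': array([ 1.2118103 ,  0.41191513, -0.01273715,  1.59702792,  0.00560005,
        1.13431485, -0.08219523]), 'qvel': array([-0.0017033 ,  0.00039893, -0.00015561,  0.00050494,  0.00119468,
       -0.00207085, -0.00132995]), 'effort': array([ 5.08547309e-04, -5.87942612e+01,  6.41262028e-01, -2.91073895e+01,
       -5.39119507e-02,  1.81591086e-02,  1.73508643e-04]), 'eef_pos': array([ 179.01872824, -598.28293039,  221.80606945]), 'orientation': array([-7.96869939e-04,  9.89444919e-01,  1.44907172e-01, -1.70081444e-04]), 'force': array([-0.12060721, -0.40924689,  0.22558624]), 'moment': array([0.01751872, 0.03980785, 0.03842771]), 'finger_force': 0.0, 'width': 0.9999129543896302}
top [[540.57285782   0.         321.38148574]
 [  0.         540.57285782 244.61528631]
 [  0.           0.           1.        ]] [ 426.78380342  -94.85839722 1248.40008808] [[ 0.02291528 -0.9997045   0.0081119 ]
 [-0.98846534 -0.02387118 -0.14955416]
 [ 0.14970361 -0.00459126 -0.98872026]]
side [[568.57343686   0.         306.10138201]
 [  0.         568.57343686 240.89717154]
 [  0.           0.           1.        ]] [452.56327038 811.86053304 732.01467199] [[-0.98524659 -0.16955944 -0.02321114]
 [-0.07499246  0.54964948 -0.83202258]
 [ 0.15383527 -0.81800675 -0.55425596]]
```

View pics/top0.png

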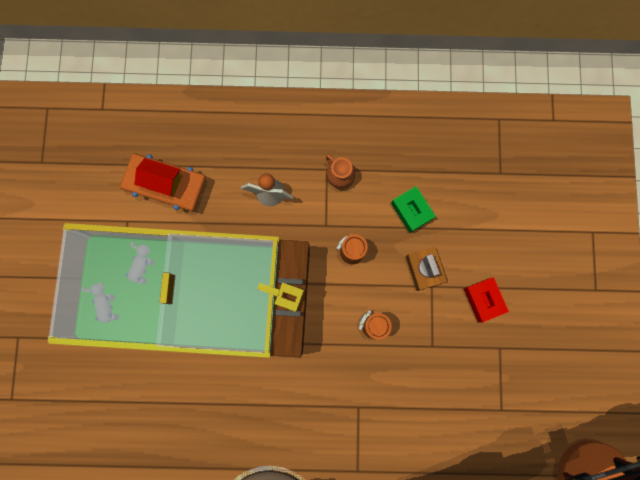

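View pics/side0.png

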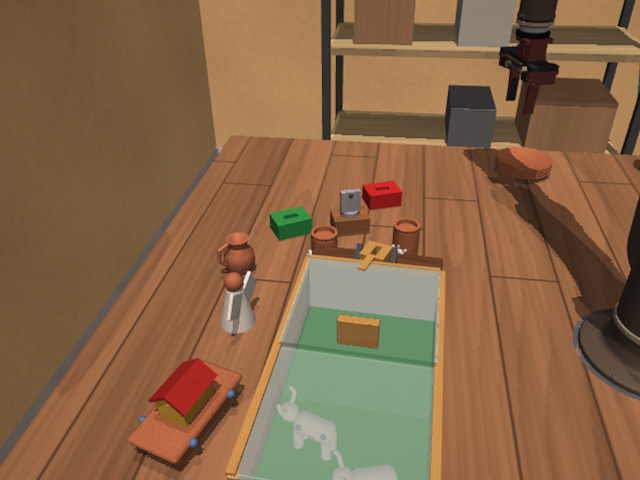

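Top view: wooden rest with the key at (427,268), look-alikes green (413,209) and red (487,300). There are two jars, at (354,248) and (377,325), with suns to their upper left. The jug at (342,172) could be mistaken for a jar. The lock plug is at (289,297) and the door handle at (167,288). I choose the wooden rest and the two rimmed cylinders with suns.

```bash
python3 - <<'E'
from h import *
c=cam('top'); p=c[0]
cv2.imwrite('pics/crop1.png',cv2.resize(p[215:365,245:455,::-1],None,fx=3.8,fy=3.8,interpolation=cv2.INTER_CUBIC))
W=cloud(c); hsv=cv2.cvtColor(p,cv2.COLOR_RGB2HSV)
def show(name,m,minA=15):
    n,l,st,ce=cv2.connectedComponentsWithStats(m.astype(np.uint8))
    for i in range(1,n):
        if st[i,4]<minA: continue
        Q=W[l==i]; Q=Q[~np.isnan(Q[:,0])]
        (cx,cy),(w,h),a=cv2.minAreaRect(Q[:,:2].astype(np.float32)); 
        print(name,ce[i].round(1),st[i,4],'zmed',np.median(Q[:,2]).round(1),'rect',np.round([cx,cy,w,h,a],1),'mean',Q.mean(0).round(1))
yel=(hsv[...,0]>20)&(hsv[...,0]<32)&(hsv[...,1]>150)&(hsv[...,2]>120); show('yel',yel)
reg=np.zeros(p.shape[:2],bool); reg[215:365,320:455]=1
print('key'); show('grey',reg&(hsv[...,1]<70)&(hsv[...,2]>90))
z=W[...,2]
show('jartop',reg&(z>80)&(z<100)); show('key z',reg&(z>45)); show('resttop',reg&(z>30)&(z<46))
show('post',(z>100)&(z<146)&(np.mgrid[:480,:640][1]>274)&(np.mgrid[:480,:640][1]<320))
show('plug',(z>146)&(np.mgrid[:480,:640][1]>250)&(np.mgrid[:480,:640][1]<320))
E
```

```text
yel [192.4 293.9] 3139 zmed 143.5 rect [502.7 222.8 574.9 279.2  87.7] mean [487.7 161.5 139.8]
yel [164.2 287.6] 198 zmed 194.5 rect [494.7 204.1  14.6  56.8  87.8] mean [494.4 203.8 194.5]
key
grey [340.3 243.1] 35 zmed 44.9 rect [ 616.6 -143.4    8.2   28.    63.7] mean [ 614.5 -143.2   40.3]
grey [432.5 264.6] 141 zmed 101.9 rect [ 563.3 -339.3   45.    15.    22.1] mean [ 563.  -338.6  101.8]
grey [422.7 268.9] 89 zmed 50.4 rect [ 558.5 -327.4   34.9   13.9   19.9] mean [ 558.8 -327.7   50.1]
grey [363.6 319.3] 78 zmed 45.0 rect [ 445.5 -197.9   10.5   45.5   61. ] mean [ 444.8 -197.6   43.6]
jartop [354.2 246.6] 495 zmed 85.6 rect [ 599.5 -171.2   54.5   54.1   26.3] mean [ 600.  -171.6   87.2]
jartop [428.9 265.5] 49 zmed 91.6 rect [ 561.5 -334.8   44.2    6.1   19.1] mean [ 562. -333.   91.]
jartop [377.8 325.8] 518 zmed 85.7 rect [ 431.2 -223.7   55.    54.4   45.8] mean [ 431.1 -224.2   87.2]
key z [353.4 247.4] 596 zmed 84.2 rect [ 601.3 -170.7   59.6   54.6   15.9] mean [ 598.7 -170.    83.4]
key z [428.6 266.4] 332 zmed 89.4 rect [ 563.  -333.3   55.    27.8   17.4] mean [ 561.3 -334.5   80.6]
key z [376.5 325.3] 622 zmed 83.9 rect [ 432.9 -221.7   60.4   54.8   45.4] mean [ 432.1 -221.6   83.2]
resttop [416.8 220. ] 303 zmed 40.0 rect [ 666.4 -321.5   35.8   75.1    0.9] mean [ 671.7 -316.8   40. ]
resttop [426.  268.2] 749 zmed 40.3 rect [ 563.6 -339.    84.1   65.2   17.9] mean [ 561.8 -336.8   40.1]
resttop [363.1 320.3] 55 zmed 40.4 rect [ 443.6 -198.3   15.9   46.3   72.9] mean [ 442.6 -196.9   39.8]
post [290.5 295.8] 2919 zmed 126.6 rect [487.4 -40.1 243.3  68.4   1.2] mean [488.7 -38.7 127.7]
post [288.9 296.4] 78 zmed 126.6 rect [486.1 -35.8  28.2  10.4  72.6] mean [486.6 -35.5 127.6]
plug [266.3 292.7] 2757 zmed 149.3 rect [490.4 -12.2 231.4 105.8   2.4] mean [492.5   9.5 149.5]
```

View pics/crop1.png

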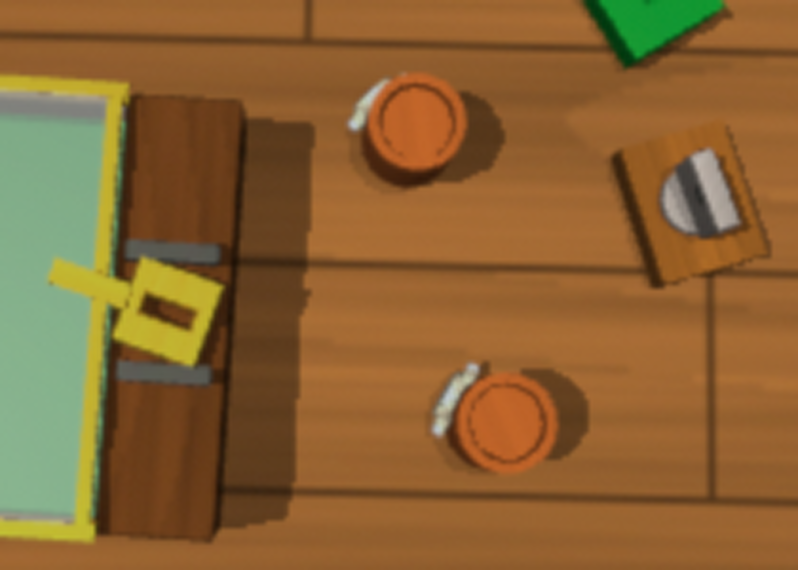

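The crop confirms it: key upright in the wooden rest (right), two rimmed jars with suns to the upper left, and the lock slot inside the yellow plug (crop 168,308). Moving above the key.

```bash
python3 -m creep '{"dp":[[0.96,0.65,0],[0.96,0.65,0],[0.96,0.65,0],[0.96,0.65,0],[0.96,0.65,0],[0.96,0.65,0],[0.96,0.65,0],[0.96,0.65,0]],"delta_rot":[[0,0,0.08],[0,0,0.08],[0,0,0.08],[0,0,0.08],[0,0,0.08],[0,0,0.08],[0,0,0.08],[0,0,0.08]],"hand":[0,0,0,0,0,0,0,0]}'
python3 -m creep '{"dp":[[0.96,0.65,0],[0.96,0.65,0],[0.96,0.65,0],[0.96,0.65,0],[0.96,0.65,0],[0.96,0.65,0],[0.96,0.65,0],[0.96,0.65,0],[0,0,0],[0,0,0]],"delta_rot":[[0,0,0.08],[0,0,0.08],[0,0,0.08],[0,0,0.08],[0,0,0.08],[0,0,0.08],[0,0,0.08],[0,0,0.08],[0,0,0],[0,0,0]],"hand":[0,0,0,0,0,0,0,0,0,0]}'
python3 - <<'E'
from h import *
d0=np.load('top0.npz'); m=eyes.camera_model('top'); c=(d0['p'],d0['d'],np.array(m['camera_matrix']),cv2.Rodrigues(np.array(m['rvec']))[0],np.array(m['tvec']).ravel())
W=cloud(c);p=c[0];hsv=cv2.cvtColor(p,cv2.COLOR_RGB2HSV)
y=(hsv[...,0]>18)&(hsv[...,0]<34)&(hsv[...,1]>120)&(hsv[...,2]>100)
y[:, :276]=0; y[:278]=0;y[315:]=0; y[:,312:]=0
X=W[y]; 
print(np.percentile(X[:,2],[5,50,95]))
# plug at z 150 by rays
v,u=np.nonzero(y); P=np.array([ray(c,a,b,150.)[:2] for a,b in zip(u,v)],np.float32)
print('plug',len(P),cv2.minAreaRect(P),P.mean(0))
# slot : hole inside: dark pixels not yellow inside plug hull
h=np.zeros(y.shape,np.uint8); cv2.fillConvexPoly(h,cv2.convexHull(np.stack([u,v],1).astype(np.int32)),1)
s=(h>0)&~y; n,l,st,ce=cv2.connectedComponentsWithStats(s.astype(np.uint8),connectivity=4); i=1+st[1:,4].argmax()
v,u=np.nonzero(l==i);P=np.array([ray(c,a,b,150.)[:2] for a,b in zip(u,v)],np.float32)
print('slot',len(P),cv2.minAreaRect(P),P.mean(0))
print(bot.observe()['eef_pos'],bot.observe()['orientation'],bot.observe()['force'])
E
```

```text
time_s: 0.82
eef_pos: [372.1, -467.7, 222.5]
orientation: [-0.0, 0.986, 0.167, -0.0]
force: [0.1, -0.6, 0.7]
width: 1.0
finger_force: 0.0
time_s: 1.65
eef_pos: [564.4, -336.8, 221.9]
orientation: [-0.001, 0.982, 0.191, -0.0]
force: [0.7, -0.5, 0.4]
width: 0.999
finger_force: 0.0
[nan nan nan]
plug 513 ((485.99346923828125, -33.00446319580078), (53.79671096801758, 48.4735221862793), 71.56504821777344) [485.58923  -35.433907]
slot 62 ((484.82794189453125, -35.678524017333984), (26.815305709838867, 9.188748359680176), 70.88316345214844) [484.9454  -35.84427]
[ 564.40741484 -336.76353712  221.90658797] [-6.16609170e-04  9.81643151e-01  1.90725778e-01 -1.45238437e-04] [ 0.68028626 -0.4958052   0.42448673]
```

```bash
python3 -m creep '{"dp":[[-0.04,-0.08,-0.92],[0,0,-0.92],[0,0,-0.92],[0,0,-0.92],[0,0,-0.92],[0,0,-0.92],[0,0,-0.92],[0,0,0],[0,0,0]],"delta_rot":[[0,0,0],[0,0,0],[0,0,0],[0,0,0],[0,0,0],[0,0,0],[0,0,0],[0,0,0],[0,0,0]],"hand":[0,0,0,0,0,0,0,0,0]}'
python3 - <<'E'
from h import *
c=cam('top'); cv2.imwrite('pics/crop2.png',cv2.resize(c[0][200:340,340:520,::-1],None,fx=3,fy=3))
c=cam('side'); cv2.imwrite('pics/crop2s.png',cv2.resize(c[0][140:260,280:460,::-1],None,fx=3,fy=3))
a=cv2.imread('pics/crop2.png');b=cv2.imread('pics/crop2s.png');b=cv2.copyMakeBorder(b,0,420-b.shape[0],0,0,0) ;cv2.imwrite('pics/c2.png',cv2.resize(np.hstack([a,b]),(800,311)))
E
```

```text
time_s: 2.4
eef_pos: [560.3, -341.6, 60.8]
orientation: [-0.001, 0.982, 0.188, -0.001]
force: [-0.3, -0.3, 0.3]
width: 0.997
finger_force: 0.0
```

View pics/c2.png

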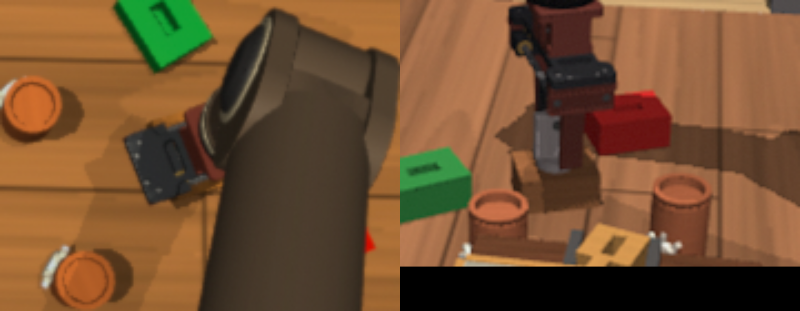

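The view shows the open fingers straddling the bow. I'll check the settled pose, then close.

```bash
for i in 1 2 3; do python3 -m creep '{"dp":[[0,0,0]],"delta_rot":[[0,0,0]],"hand":[0]}' | grep -E "eef|orient|force:"; done
```

```text
eef_pos: [562.9, -341.7, 63.6]
orientation: [0.001, 0.982, 0.189, 0.001]
force: [0.3, -0.3, 0.4]
finger_force: 0.0
eef_pos: [562.9, -341.4, 63.4]
orientation: [0.001, 0.982, 0.189, 0.001]
force: [-1.1, 0.4, 0.7]
finger_force: 0.0
eef_pos: [562.7, -341.1, 62.9]
orientation: [0.001, 0.982, 0.189, 0.001]
force: [-0.4, 0.5, 0.1]
finger_force: 0.0
```

```bash
python3 -m creep '{"dp":[[0.03,0.07,0],[0,0,0],[0,0,0],[0,0,0],[0,0,0],[0,0,0],[0,0,0],[0,0,0],[0,0,0],[0,0,0],[0,0,0],[0,0,0]],"delta_rot":[[0,0,0],[0,0,0],[0,0,0],[0,0,0],[0,0,0],[0,0,0],[0,0,0],[0,0,0],[0,0,0],[0,0,0],[0,0,0],[0,0,0]],"hand":[0,255,255,255,255,255,255,255,255,255,255,255]}'
python3 -m creep '{"dp":[[0,0,0],[0,0,0],[0,0,0.5],[0,0,1],[0,0,1],[0,0,1],[0,0,1],[0,0,1],[0,0,1],[0,0,0],[0,0,0]],"delta_rot":[[0,0,0],[0,0,0],[0,0,0],[0,0,0],[0,0,0],[0,0,0],[0,0,0],[0,0,0],[0,0,0],[0,0,0],[0,0,0]],"hand":[255,255,255,255,255,255,255,255,255,255,255]}'
```

```text
time_s: 3.75
eef_pos: [562.9, -339.0, 61.6]
orientation: [-0.0, 0.982, 0.189, -0.0]
force: [0.1, 0.6, -0.3]
width: 0.203
finger_force: 0.0
time_s: 4.67
eef_pos: [563.6, -339.3, 226.5]
orientation: [0.001, 0.982, 0.189, 0.001]
force: [0.4, 0.3, -2.7]
width: 0.159
finger_force: 30.0
```

```bash
python3 -m creep '{"dp":[[-0.24,0.933,0],[-0.24,0.933,0],[-0.24,0.933,0],[-0.24,0.933,0],[-0.24,0.933,0],[-0.24,0.933,0],[-0.24,0.933,0]],"delta_rot":[[0,0,0.965],[0,0,0.965],[0,0,0.965],[0,0,0.965],[0,0,0.965],[0,0,0.965],[0,0,0.965]],"hand":[255,255,255,255,255,255,255]}'
python3 -m creep '{"dp":[[-0.24,0.933,0],[-0.24,0.933,0],[-0.24,0.933,0],[-0.24,0.933,0],[-0.24,0.933,0],[-0.24,0.933,0],[0,0,0],[0,0,0],[0,0,0],[0,0,0]],"delta_rot":[[0,0,0.965],[0,0,0.965],[0,0,0.965],[0,0,0.965],[0,0,0.965],[0,0,0.965],[0,0,0],[0,0,0],[0,0,0],[0,0,0]],"hand":[255,255,255,255,255,255,255,255,255,255]}'
python3 - <<'E'
from h import *
c=cam('side'); np.savez('side1.npz',p=c[0],d=c[1]); u,v=proj(c,[485,-36,190]).astype(int); print(u,v)
cv2.imwrite('pics/s3.png',cv2.resize(c[0][v-60:v+60,u-80:u+80,::-1],None,fx=5,fy=5))
E
```

```text
time_s: 5.25
eef_pos: [519.5, -174.4, 222.8]
orientation: [-0.001, 0.91, 0.415, -0.001]
force: [-0.5, 1.2, -0.5]
width: 0.16
finger_force: 30.0
time_s: 6.08
eef_pos: [484.8, -36.8, 223.8]
orientation: [-0.0, 0.81, 0.587, -0.0]
force: [-0.2, -0.1, -1.2]
width: 0.155
finger_force: 30.0
376 230
```

View pics/s3.png

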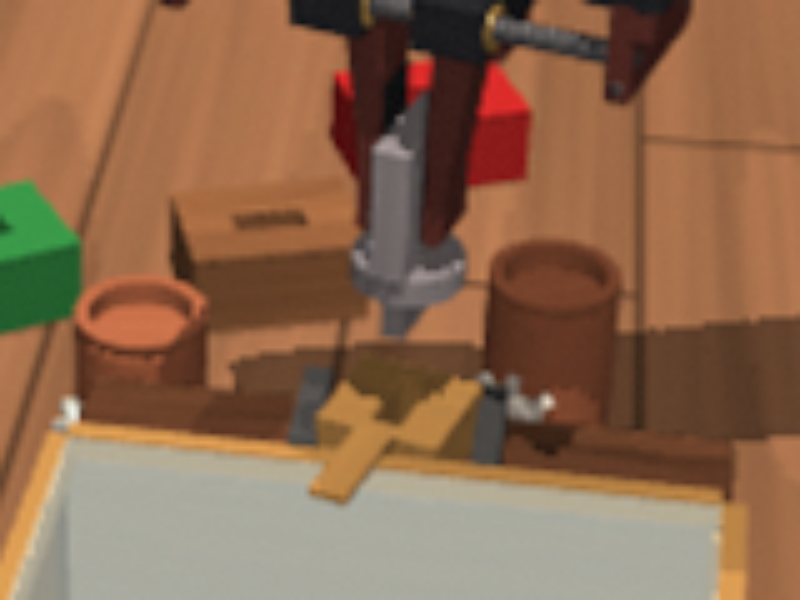

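View: key held upright over the plug (crop 410,330 blade tip, slot ~400,380). Descending.

```bash
python3 -m creep '{"dp":[[0,0,-0.6],[0,0,-0.6],[0,0,-0.1],[0,0,-0.1],[0,0,-0.1],[0,0,-0.1],[0,0,0],[0,0,0]],"delta_rot":[[0,0,0],[0,0,0],[0,0,0],[0,0,0],[0,0,0],[0,0,0],[0,0,0],[0,0,0]],"hand":[255,255,255,255,255,255,255,255]}'
```

```text
time_s: 6.8
eef_pos: [485.2, -35.8, 184.5]
orientation: [0.0, 0.809, 0.587, 0.0]
force: [-1.0, -0.7, -1.1]
width: 0.157
finger_force: 30.0
```

```bash
python3 -m creep '{"dp":[[0,0,-0.1],[0,0,-0.1],[0,0,-0.1],[0,0,-0.1],[0,0,-0.1],[0,0,0],[0,0,0],[0,0,0]],"delta_rot":[[0,0,0],[0,0,0],[0,0,0],[0,0,0],[0,0,0],[0,0,0],[0,0,0],[0,0,0]],"hand":[255,255,255,255,255,255,255,255]}'
```

```text
time_s: 7.47
eef_pos: [484.9, -35.7, 171.6]
orientation: [-0.0, 0.809, 0.588, -0.0]
force: [-0.5, -0.1, 1.2]
width: 0.156
finger_force: 30.0
```

```bash
python3 -m creep '{"dp":[[0,0,-0.06],[0,0,-0.04],[0,0,0],[0,0,0],[0,0,0]],"delta_rot":[[0,0,0],[0,0,0],[0,0,0],[0,0,0],[0,0,0]],"hand":[255,255,255,255,255]}'
```

```text
time_s: 7.88
eef_pos: [485.0, -35.7, 171.4]
orientation: [0.001, 0.809, 0.587, 0.0]
force: [-8.3, -0.6, 24.6]
width: 0.162
finger_force: 30.0
```

```bash
python3 -m creep '{"dp":[[0,0,0.04],[0,0,0],[0,0,0],[0,0,0],[0,0,0],[0,0,0],[0,0,0],[0,0,0],[0,0,0],[0,0,0],[0,0,0],[0,0,0]],"delta_rot":[[0,0,0],[0,0,-0.9],[0,0,-0.9],[0,0,-0.9],[0,0,-0.9],[0,0,-0.9],[0,0,-0.9],[0,0,-0.9],[0,0,-0.9],[0,0,-0.9],[0,0,-0.9],[0,0,-0.9]],"hand":[255,255,255,255,255,255,255,255,255,255,255,255]}'
python3 -m creep '{"dp":[[0,0,0],[0,0,0],[0,0,0],[0,0,0],[0,0,0],[0,0,0],[0,0,0],[0,0,0],[0,0,0]],"delta_rot":[[0,0,-0.9],[0,0,-0.9],[0,0,-0.9],[0,0,-0.9],[0,0,-0.9],[0,0,-0.9],[0,0,-0.9],[0,0,0],[0,0,0]],"hand":[255,255,255,255,255,255,255,255,255]}'
python3 -c "
from rig import bot;s=bot.observe();print(s['moment'],s['q'])"
```

```text
time_s: 8.88
eef_pos: [485.4, -35.8, 171.5]
orientation: [0.0, 0.961, 0.277, 0.001]
force: [-4.0, 0.4, 13.0]
width: 0.157
finger_force: 30.0
time_s: 9.63
eef_pos: [485.6, -35.9, 171.5]
orientation: [0.0, 0.998, 0.062, 0.001]
force: [-3.1, -0.2, 12.2]
width: 0.16
finger_force: 30.0
[-0.09253426  0.8704608  -0.0567239 ] [ 0.21449327  0.24905739 -0.28177695  1.97023354  0.08631434  0.93178377
 -1.55687606]
```

```bash
for i in 1 2; do python3 -m creep '{"dp":[[0,0,0],[0,0,0],[0,0,0],[0,0,0]],"delta_rot":[[0,0,-0.9],[0,0,-0.9],[0,0,0],[0,0,0]],"hand":[255,255,255,255]}'; python3 -c "
from rig import bot;s=bot.observe();print(s['moment'])"; done
```

```text
time_s: 9.97
eef_pos: [485.7, -35.9, 171.5]
orientation: [0.0, 1.0, -0.001, 0.001]
force: [-2.5, -0.6, 11.5]
width: 0.16
finger_force: 30.0
[-0.12703567  0.83419257 -0.08141215]
time_s: 10.3
eef_pos: [486.0, -36.1, 171.5]
orientation: [0.0, 0.998, -0.063, 0.001]
force: [-1.8, 0.1, 9.4]
width: 0.154
finger_force: 30.0
[-0.1927229   0.49920685 -0.02511739]
```

```bash
for i in 1 2; do python3 -m creep '{"dp":[[0,0,0],[0,0,0],[0,0,0]],"delta_rot":[[0,0,-0.75],[0,0,0],[0,0,0]],"hand":[255,255,255]}'|grep -E "orien|force:"; python3 -c "
from rig import bot;s=bot.observe();print(s['moment'])"; done
python3 - <<'E'
from h import *
c=cam('side'); u,v=proj(c,[485,-36,150]).astype(int)
cv2.imwrite('pics/s4.png',cv2.resize(c[0][v-50:v+50,u-66:u+66,::-1],None,fx=5,fy=5))
E
```

```text
orientation: [0.0, 0.996, -0.089, 0.001]
force: [-0.4, -1.7, 10.5]
finger_force: 30.0
[-0.33146691  0.57382271  0.08951901]
orientation: [0.001, 0.993, -0.115, 0.001]
force: [-1.7, -2.7, 11.0]
finger_force: 30.4
[-0.50171713  0.59053017  0.67578933]
```

View pics/s4.png

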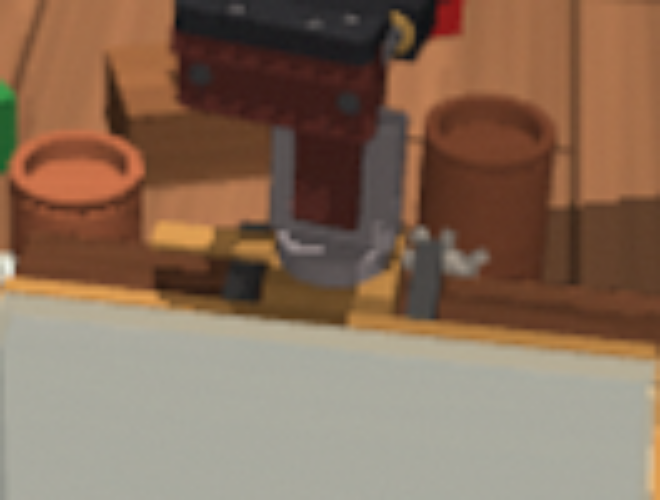

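The tongue now lies along the post (crop 180,235), so it is unlocked at the stop. Backing off, lifting, and going back to the rest.

```bash
python3 -m creep '{"dp":[[0,0,0],[0,0,0],[0,0,0],[0,0,0.2],[0,0,0.4],[0,0,0.4],[0,0,0.4],[0,0,0.4],[0,0,0.4],[0,0,0],[0,0,0]],"delta_rot":[[0,0,0.9],[0,0,0.9],[0,0,0.9],[0,0,0],[0,0,0],[0,0,0],[0,0,0],[0,0,0],[0,0,0],[0,0,0],[0,0,0]],"hand":[255,255,255,255,255,255,255,255,255,255,255]}'
python3 - <<'E'
from h import *
s=bot.observe();print(s['force'],s['moment'])
c=cam('side'); np.savez('side2.npz',p=c[0],d=c[1]); u,v=proj(c,[485,-36,180]).astype(int)
cv2.imwrite('pics/s5.png',cv2.resize(c[0][v-60:v+60,u-80:u+80,::-1],None,fx=5,fy=5))
E
```

```text
time_s: 11.77
eef_pos: [485.3, -35.8, 225.9]
orientation: [0.0, 1.0, -0.021, 0.001]
force: [-0.1, 0.7, -1.4]
width: 0.158
finger_force: 30.0
[-0.05958503  0.68327304 -1.43624813] [-0.00084631  0.03331141  0.03262015]
```

View pics/s5.png

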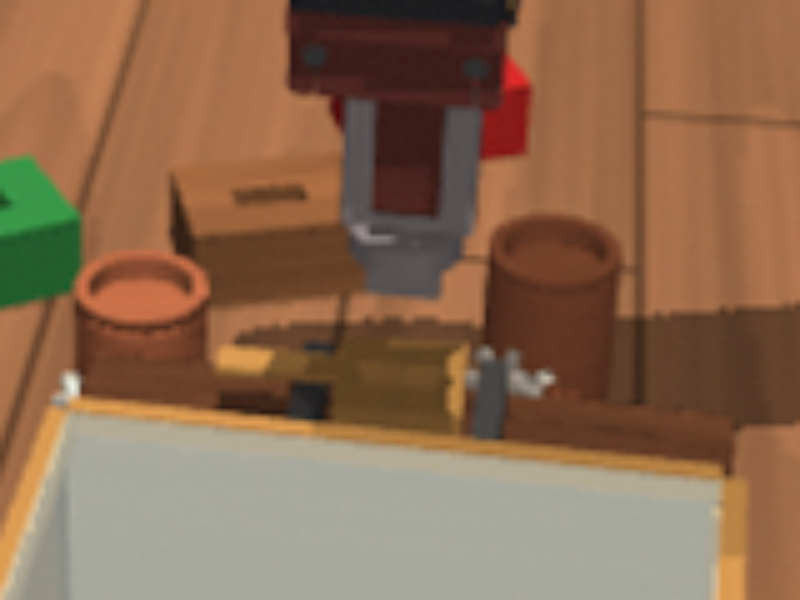

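Key is out, tongue along x. Carrying it to the rest.

```bash
python3 -m creep '{"dp":[[0.241,-0.933,0],[0.241,-0.933,0],[0.241,-0.933,0],[0.241,-0.933,0],[0.241,-0.933,0],[0.241,-0.933,0],[0.241,-0.933,0]],"delta_rot":[[0,0,0.392],[0,0,0.392],[0,0,0.392],[0,0,0.392],[0,0,0.392],[0,0,0.392],[0,0,0.392]],"hand":[255,255,255,255,255,255,255]}' >/dev/null
python3 -m creep '{"dp":[[0.241,-0.933,0],[0.241,-0.933,0],[0.241,-0.933,0],[0.241,-0.933,0],[0.241,-0.933,0],[0.241,-0.933,0],[0,0,-0.7],[0,0,-1],[0,0,-1],[0,0,-1],[0,0,0],[0,0,0]],"delta_rot":[[0,0,0.392],[0,0,0.392],[0,0,0.392],[0,0,0.392],[0,0,0.392],[0,0,0.392],[0,0,0],[0,0,0],[0,0,0],[0,0,0],[0,0,0],[0,0,0]],"hand":[255,255,255,255,255,255,255,255,255,255,255,255]}'
python3 -m creep '{"dp":[[0,0,-0.8],[0,0,-0.5],[0,0,-0.4],[0,0,-0.4],[0,0,-0.4],[0,0,-0.2],[0,0,0],[0,0,0]],"delta_rot":[[0,0,0],[0,0,0],[0,0,0],[0,0,0],[0,0,0],[0,0,0],[0,0,0],[0,0,0]],"hand":[255,255,255,255,255,255,255,255]}'
```

```text
time_s: 13.4
eef_pos: [562.1, -338.3, 130.9]
orientation: [-0.001, 0.988, 0.156, -0.002]
force: [-0.0, 0.5, -0.5]
width: 0.157
finger_force: 30.0
time_s: 14.07
eef_pos: [563.3, -339.0, 65.1]
orientation: [-0.0, 0.988, 0.156, -0.0]
force: [0.0, -0.1, -0.1]
width: 0.158
finger_force: 30.0
```

```bash
python3 -m creep '{"dp":[[0,0,-0.06],[0,0,-0.06],[0,0,-0.04],[0,0,0],[0,0,0],[0,0,0]],"delta_rot":[[0,0,0],[0,0,0],[0,0,0],[0,0,0],[0,0,0],[0,0,0]],"hand":[255,255,255,255,255,255]}'
```

```text
time_s: 14.57
eef_pos: [563.5, -339.2, 61.6]
orientation: [0.0, 0.988, 0.156, 0.0]
force: [-0.8, -0.3, 3.3]
width: 0.161
finger_force: 30.0
```

```bash
python3 -m creep '{"dp":[[0,0,0],[0,0,0],[0,0,0],[0,0,0],[0,0,0],[0,0,0],[0,0,0],[0,0,0],[0,0,0]],"delta_rot":[[0,0,0],[0,0,0],[0,0,0],[0,0,0],[0,0,0],[0,0,0],[0,0,0],[0,0,0],[0,0,0]],"hand":[180,150,120,100,80,60,60,60,60]}'
python3 -m creep '{"dp":[[0,0,0.5],[0,0,1],[0,0,1],[0,0,1],[0,0,1],[0,0,1],[0,0,1],[-1,1,0],[-1,1,0],[-1,1,0],[-1,1,0]],"delta_rot":[[0,0,0],[0,0,0],[0,0,0],[0,0,0],[0,0,0],[0,0,0],[0,0,0],[0,0,0],[0,0,0],[0,0,0],[0,0,0]],"hand":[60,60,60,60,60,60,60,60,60,60,60]}'
python3 - <<'E'
from h import *
c=cam('top'); W=cloud(c); z=W[...,2]; m=(np.hypot(W[...,0]-563,W[...,1]+339)<45)
for n,lo,hi in(('bow',97,108),('sh',46,54),('rest',36,43)):
    Q=W[m&(z>lo)&(z<hi)]; print(n,len(Q),np.median(Q[:,2]) if len(Q) else 0,cv2.minAreaRect(Q[:,:2].astype(np.float32)) if len(Q) else 0)
c=cam('side'); u,v=proj(c,[563,-339,70]).astype(int)
cv2.imwrite('pics/s6.png',cv2.resize(c[0][v-45:v+45,u-60:u+60,::-1],None,fx=4,fy=4))
E
```

```text
time_s: 15.32
eef_pos: [563.3, -339.0, 61.1]
orientation: [0.0, 0.988, 0.156, 0.0]
force: [-0.1, 0.0, 0.1]
width: 0.759
finger_force: 0.0
time_s: 16.23
eef_pos: [462.1, -238.0, 224.6]
orientation: [0.0, 0.988, 0.156, 0.0]
force: [0.1, 0.1, 0.6]
width: 0.762
finger_force: 0.0
bow 46 101.79685088602432 ((576.2421875, -334.5216369628906), (20.164962768554688, 13.37692928314209), 17.640024185180664)
sh 1 46.6360248905048 ((598.1814575195312, -358.3919982910156), (0.0, 0.0), 0.0)
rest 114 40.13968038443329 ((595.6287231445312, -347.77081298828125), (57.26524353027344, 23.596107482910156), 62.965179443359375)
```

View pics/s6.png

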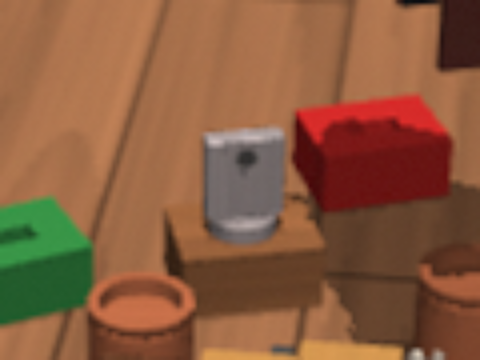

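The key stands upright in its rest (crop 245,185). Next, the door handle.

```bash
for i in 1 2; do python3 -m creep '{"dp":[[0.07,0.984,0],[0.07,0.984,0],[0.07,0.984,0],[0.07,0.984,0],[0.07,0.984,0],[0.07,0.984,0],[0.07,0.984,0],[0.07,0.984,0],[0.07,0.984,0]],"delta_rot":[[0,0,-0.282],[0,0,-0.282],[0,0,-0.282],[0,0,-0.282],[0,0,-0.282],[0,0,-0.282],[0,0,-0.282],[0,0,-0.282],[0,0,-0.282]],"hand":[60,60,60,60,60,60,60,60,60]}'; done
python3 -m creep '{"dp":[[0,0,0],[0,0,0],[0,0,-0.52],[0,0,-0.52],[0,0,-0.52],[0,0,-0.52],[0,0,-0.52],[0,0,0],[0,0,0]],"delta_rot":[[0,0,0],[0,0,0],[0,0,0],[0,0,0],[0,0,0],[0,0,0],[0,0,0],[0,0,0],[0,0,0]],"hand":[60,60,60,60,60,60,60,60,60]}'
python3 -m creep '{"dp":[[0,0,0],[0,0,0],[0,0,0],[0,0,0],[0,0,0],[0,0,0],[0,0,0],[0,0,0],[0,0,0],[0,0,0]],"delta_rot":[[0,0,0],[0,0,0],[0,0,0],[0,0,0],[0,0,0],[0,0,0],[0,0,0],[0,0,0],[0,0,0],[0,0,0]],"hand":[255,255,255,255,255,255,255,255,255,255]}'
```

```text
time_s: 17.08
eef_pos: [479.8, -16.7, 224.7]
orientation: [0.0, 0.998, 0.067, 0.001]
force: [0.4, 0.3, 0.5]
width: 0.764
finger_force: 0.0
time_s: 17.83
eef_pos: [495.6, 205.0, 224.6]
orientation: [-0.0, 1.0, -0.021, 0.001]
force: [0.2, -0.4, 0.4]
width: 0.766
finger_force: 0.0
time_s: 18.58
eef_pos: [495.0, 202.4, 158.7]
orientation: [0.0, 1.0, -0.021, -0.0]
force: [0.3, 0.3, 0.7]
width: 0.764
finger_force: 0.0
time_s: 19.42
eef_pos: [494.7, 204.1, 158.7]
orientation: [-0.0, 1.0, -0.02, 0.0]
force: [0.0, 0.3, 0.0]
width: 0.159
finger_force: 30.0
```

```bash
python3 -m creep '{"dp":[[0.014,0.35,0],[0.028,0.7,0],[0.028,0.7,0],[0.028,0.7,0],[0.028,0.7,0],[0.028,0.7,0],[0.028,0.7,0],[0.028,0.7,0],[0.028,0.7,0],[0.028,0.7,0],[0.028,0.7,0],[0.028,0.7,0]],"delta_rot":[[0,0,0],[0,0,0],[0,0,0],[0,0,0],[0,0,0],[0,0,0],[0,0,0],[0,0,0],[0,0,0],[0,0,0],[0,0,0],[0,0,0]],"hand":[255,255,255,255,255,255,255,255,255,255,255,255]}'
python3 -m creep '{"dp":[[0.012,0.32,0],[0,0,0],[0,0,0],[0,0,0],[0,0,0],[0,0,0]],"delta_rot":[[0,0,0],[0,0,0],[0,0,0],[0,0,0],[0,0,0],[0,0,0]],"hand":[255,255,255,255,255,255]}'
```

```text
time_s: 20.42
eef_pos: [503.0, 405.9, 158.7]
orientation: [0.0, 1.0, -0.021, 0.0]
force: [0.3, -2.5, 2.2]
width: 0.157
finger_force: 30.0
time_s: 20.92
eef_pos: [503.3, 412.7, 158.7]
orientation: [-0.0, 1.0, -0.021, 0.0]
force: [1.5, 1.4, -0.7]
width: 0.16
finger_force: 30.0
```

```bash
python3 -m creep '{"dp":[[0,0,0],[0,0,0],[0,0,0],[0,0,0],[0,0,0],[0,0,0],[0,0,0.65],[0,0,0.65],[0,0,0.65],[0,0,0.65],[0,0,0],[0,0,0]],"delta_rot":[[0,0,0],[0,0,0],[0,0,0],[0,0,0],[0,0,0],[0,0,0],[0,0,0],[0,0,0],[0,0,0],[0,0,0],[0,0,0],[0,0,0]],"hand":[150,100,60,60,60,60,60,60,60,60,60,60]}'
cat > jars.py <<'E'
from h import *
def jars(c,x0=380,y0=-420,y1=-80):
    W=cloud(c); z=W[...,2]; hsv=cv2.cvtColor(c[0],cv2.COLOR_RGB2HSV)
    reg=(W[...,0]>300)&(W[...,0]<720)&(W[...,1]>y0)&(W[...,1]<y1)
    n,l,st,ce=cv2.connectedComponentsWithStats((reg&(z>80)&(z<98)).astype(np.uint8))
    for i in range(1,n):
        if st[i,4]<300: continue
        P=W[(l==i)&(z>89)][:,:2].astype(np.float32); (x,y),r=cv2.minEnclosingCircle(P)
        s=(hsv[...,1]<90)&(hsv[...,2]>110)&(np.hypot(W[...,0]-x,W[...,1]-y)<44)&(z<62)&(z>5)
        Q=W[s]; m=Q[:,:2].mean(0); g=cv2.minAreaRect(Q[:,:2].astype(np.float32))
        print('jar',ce[i].round(),(round(x,1),round(y,1)),'r',round(r,1),len(Q),'sun dir',np.degrees(np.arctan2(m[1]-y,m[0]-x)).round(1),'rect',np.round(g[1]+(g[2],),1))
if __name__=='__main__':
    c=cam('top'); jars(c); cv2.imwrite('pics/t7.png',c[0][100:420,30:530,::-1])
    W=cloud(c); hsv=cv2.cvtColor(c[0],cv2.COLOR_RGB2HSV); y=(hsv[...,0]>18)&(hsv[...,0]<34)&(hsv[...,1]>120)&(W[...,2]>140)
    print('door edge / frame');
    print('jug/angel/ark unaffected by eye')
E
python3 jars.py
```

```text
time_s: 21.92
eef_pos: [503.3, 413.4, 224.2]
orientation: [-0.0, 1.0, -0.021, 0.001]
force: [0.3, -0.4, 0.1]
width: 0.764
finger_force: 0.0
jar [354. 247.] (599.7, -171.8) r 28.1 37 sun dir 60.8 rect [ 8.7 32.6 63. ]
jar [378. 326.] (431.2, -224.2) r 27.9 90 sun dir 63.2 rect [10.5 45.5 60.7]
door edge / frame
jug/angel/ark unaffected by eye
```

View pics/t7.png

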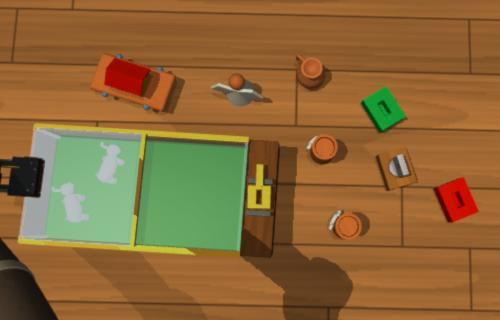

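Door open; jars unmoved at crop (323,148) and (348,225), suns upper left. Going to the front jar (A).

```bash
for i in 1 2; do python3 -m creep '{"dp":[[0.161,-0.975,0],[0.161,-0.975,0],[0.161,-0.975,0],[0.161,-0.975,0],[0.161,-0.975,0],[0.161,-0.975,0],[0.161,-0.975,0],[0.161,-0.975,0],[0.161,-0.975,0],[0.161,-0.975,0],[0.161,-0.975,0],[0.161,-0.975,0]],"delta_rot":[[0,0,0.67],[0,0,0.67],[0,0,0.67],[0,0,0.67],[0,0,0.67],[0,0,0.67],[0,0,0.67],[0,0,0.67],[0,0,0.67],[0,0,0.67],[0,0,0.67],[0,0,0.67]],"hand":[0,0,0,0,0,0,0,0,0,0,0,0]}'; done
python3 -m creep '{"dp":[[0,0,0],[0,0,0],[0,0,0],[0,0,0]],"delta_rot":[[0,0,0],[0,0,0],[0,0,0],[0,0,0]],"hand":[0,0,0,0]}'
python3 jars.py
```

```text
time_s: 22.97
eef_pos: [550.8, 119.0, 222.2]
orientation: [-0.0, 0.966, 0.258, -0.001]
force: [-0.1, -0.0, 0.6]
width: 1.004
finger_force: 0.0
time_s: 23.97
eef_pos: [599.0, -173.2, 222.0]
orientation: [-0.001, 0.857, 0.516, -0.001]
force: [0.0, -0.2, 0.3]
width: 1.0
finger_force: 0.0
time_s: 24.3
eef_pos: [599.5, -170.4, 223.1]
orientation: [-0.001, 0.857, 0.515, -0.0]
force: [0.7, -0.3, -1.0]
width: 1.002
finger_force: 0.0
door edge / frame
jug/angel/ark unaffected by eye
```

```bash
python3 -m creep '{"dp":[[0,0,-0.986],[0,0,-0.986],[0,0,-0.986],[0,0,-0.986],[0,0,-0.986],[0,0,-0.986],[0,0,-0.986],[0,0,0],[0,0,0],[0,0,0]],"delta_rot":[[0,0,0],[0,0,0],[0,0,0],[0,0,0],[0,0,0],[0,0,0],[0,0,0],[0,0,0],[0,0,0],[0,0,0]],"hand":[0,0,0,0,0,0,0,0,0,0]}'
python3 -m creep '{"dp":[[0,0,0],[0,0,0],[0,0,0],[0,0,0],[0,0,0],[0,0,0],[0,0,0],[0,0,0]],"delta_rot":[[0,0,0],[0,0,0],[0,0,0],[0,0,0],[0,0,0],[0,0,0],[0,0,0],[0,0,0]],"hand":[255,255,255,255,255,255,255,255]}'
```

```text
time_s: 25.18
eef_pos: [600.6, -171.3, 52.5]
orientation: [0.0, 0.857, 0.515, 0.001]
force: [0.1, -0.7, -0.5]
width: 1.003
finger_force: 0.0
time_s: 25.85
eef_pos: [599.8, -172.0, 51.5]
orientation: [0.0, 0.857, 0.515, 0.0]
force: [-0.9, -0.0, 5.7]
width: 0.632
finger_force: 30.0
```

```bash
python3 -m creep '{"dp":[[0,0,0.5],[0,0,0.9],[0,0,1],[0,0,1],[0,0,1],[0,0,1],[0,0,1],[0,0,0.5],[0,0,0]],"delta_rot":[[0,0,0],[0,0,0],[0,0,0],[0,0,0],[0,0,0],[0,0,0],[0,0,0],[0,0,0],[0,0,0]],"hand":[255,255,255,255,255,255,255,255,255]}'
python3 -m creep '{"dp":[[-0.14,0.634,0],[-0.14,0.634,0],[-0.14,0.634,0],[-0.14,0.634,0],[-0.14,0.634,0],[-0.14,0.634,0],[-0.14,0.634,0],[-0.14,0.634,0],[-0.14,0.634,0]],"delta_rot":[[0,0,-0.946],[0,0,-0.946],[0,0,-0.946],[0,0,-0.946],[0,0,-0.946],[0,0,-0.946],[0,0,-0.946],[0,0,-0.946],[0,0,-0.946]],"hand":[255,255,255,255,255,255,255,255,255]}'
python3 -m creep '{"dp":[[-0.14,0.634,0],[-0.14,0.634,0],[-0.14,0.634,0],[-0.14,0.634,0],[-0.14,0.634,0],[-0.14,0.634,0],[-0.14,0.634,0],[-0.14,0.634,0],[0,0,0],[0,0,0],[0,0,0]],"delta_rot":[[0,0,-0.946],[0,0,-0.946],[0,0,-0.946],[0,0,-0.946],[0,0,-0.946],[0,0,-0.946],[0,0,-0.946],[0,0,-0.946],[0,0,0],[0,0,0],[0,0,0]],"hand":[255,255,255,255,255,255,255,255,255,255,255]}'
python3 - <<'E'
from h import *
c=cam('side'); u,v=proj(c,[520,60,160]).astype(int)
cv2.imwrite('pics/s8.png',cv2.resize(c[0][v-90:v+110,u-130:u+130,::-1],None,fx=2.5,fy=2.5))
E
```

```text
time_s: 26.6
eef_pos: [601.1, -172.1, 227.0]
orientation: [0.002, 0.857, 0.515, 0.002]
force: [0.9, 0.3, -2.9]
width: 0.635
finger_force: 30.0
time_s: 27.35
eef_pos: [567.0, -28.7, 221.7]
orientation: [-0.0, 0.971, 0.24, -0.001]
force: [-0.6, 0.8, -2.7]
width: 0.631
finger_force: 30.0
time_s: 28.27
eef_pos: [539.9, 96.4, 222.6]
orientation: [0.001, 1.0, -0.02, -0.001]
force: [0.8, -1.5, -1.5]
width: 0.633
finger_force: 30.0
```

View pics/s8.png

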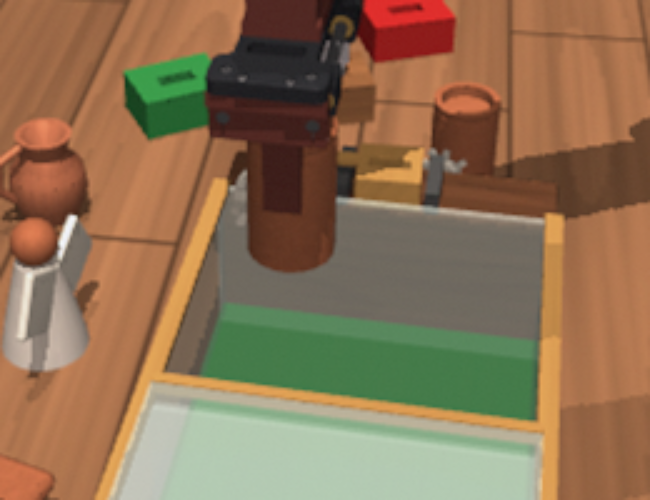

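Jar over the opening, sun (crop 240,200) facing the front glass. Lowering.

```bash
python3 -m creep '{"dp":[[0,0,-0.5],[0,0,-1],[0,0,-1],[0,0,-1],[0,0,-1],[0,0,-0.5],[0,0,-0.3],[0,0,-0.2],[0,0,-0.1],[0,0,0],[0,0,0]],"delta_rot":[[0,0,0],[0,0,0],[0,0,0],[0,0,0],[0,0,0],[0,0,0],[0,0,0],[0,0,0],[0,0,0],[0,0,0],[0,0,0]],"hand":[255,255,255,255,255,255,255,255,255,255,255]}'
python3 -m creep '{"dp":[[0,0,-0.04],[0,0,-0.04],[0,0,0],[0,0,0],[0,0,0]],"delta_rot":[[0,0,0],[0,0,0],[0,0,0],[0,0,0],[0,0,0]],"hand":[255,255,255,255,255]}'
```

```text
time_s: 29.23
eef_pos: [540.8, 97.5, 84.4]
orientation: [-0.0, 1.0, -0.021, 0.001]
force: [-0.1, 0.0, -1.3]
width: 0.638
finger_force: 30.0
time_s: 29.65
eef_pos: [540.3, 97.5, 81.8]
orientation: [-0.0, 1.0, -0.021, 0.0]
force: [-0.7, -0.1, -3.4]
width: 0.634
finger_force: 30.0
```

```bash
python3 -m creep '{"dp":[[0,0,-0.04],[0,0,-0.02],[0,0,0],[0,0,0]],"delta_rot":[[0,0,0],[0,0,0],[0,0,0],[0,0,0]],"hand":[255,255,255,255]}'
python3 -m creep '{"dp":[[0,0,0],[0,0,0],[0,0,0],[0,0,0],[0,0,0],[0,0,0.4],[0,0,1],[0,0,1],[0,0,1],[0,0,1],[0,0,1],[0,0,0.4]],"delta_rot":[[0,0,0],[0,0,0],[0,0,0],[0,0,0],[0,0,0],[0,0,0],[0,0,0],[0,0,0],[0,0,0],[0,0,0],[0,0,0],[0,0,0]],"hand":[110,70,50,50,50,50,50,50,50,50,50,50]}'
```

```text
time_s: 29.98
eef_pos: [540.5, 97.6, 81.4]
orientation: [0.0, 1.0, -0.021, 0.001]
force: [-2.9, 0.1, 10.6]
width: 0.636
finger_force: 30.0
time_s: 30.98
eef_pos: [541.5, 98.0, 229.2]
orientation: [-0.001, 1.0, -0.021, 0.002]
force: [1.2, 0.1, 0.2]
width: 0.805
finger_force: 0.0
```

```bash
python3 -m creep '{"dp":[[-0.2565,-0.757,0],[-0.2565,-0.757,0],[-0.2565,-0.757,0],[-0.2565,-0.757,0],[-0.2565,-0.757,0],[-0.2565,-0.757,0],[-0.2565,-0.757,0]],"delta_rot":[[0,0,0.946],[0,0,0.946],[0,0,0.946],[0,0,0.946],[0,0,0.946],[0,0,0.946],[0,0,0.946]],"hand":[0,0,0,0,0,0,0]}'
python3 - <<'E'
from jars import *
c=cam('top'); jars(c)
c=cam('side'); W=cloud(c); hsv=cv2.cvtColor(c[0],cv2.COLOR_RGB2HSV)
m=(hsv[...,1]>110)&((hsv[...,0]<14))&(W[...,2]>100)&(W[...,2]<126)&(W[...,1]>20)&(W[...,1]<200)&(W[...,0]>380)&(W[...,0]<600)
Q=W[m&(W[...,2]>116)]; print(len(Q), Q.mean(0) if len(Q) else '', cv2.minEnclosingCircle(Q[:,:2].astype(np.float32)) if len(Q) else '')
cv2.imwrite('pics/s9.png',cv2.resize(c[0][140:340,260:480,::-1],None,fx=2.5,fy=2.5))
E
```

```text
time_s: 31.57
eef_pos: [494.7, -35.8, 224.9]
orientation: [-0.0, 0.978, 0.211, -0.0]
force: [-0.1, -0.2, 0.3]
width: 1.0
finger_force: 0.0
jar [378. 326.] (431.0, -224.1) r 27.9 76 sun dir 65.2 rect [10.1 45.4 61. ]
368 [540.73253085  97.8241992  120.93798809] ((540.2240600585938, 96.76329803466797), 30.004026412963867)
```

View pics/s9.png

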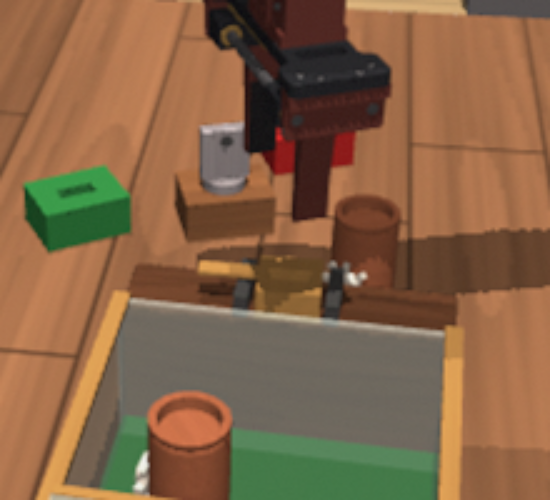

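Jar A stands on the shelf with its sun (crop 140,470) to the front; jar B is unmoved. Fetching B.

```bash
python3 -m creep '{"dp":[[-0.2565,-0.757,0],[-0.2565,-0.757,0],[-0.2565,-0.757,0],[-0.2565,-0.757,0],[-0.2565,-0.757,0],[-0.2565,-0.757,0],[-0.2565,-0.757,0],[-0.2565,-0.757,0],[-0.2565,-0.757,0],[-0.2565,-0.757,0],[0,0,0],[0,0,0]],"delta_rot":[[0,0,0.946],[0,0,0.946],[0,0,0.946],[0,0,0.946],[0,0,0.946],[0,0,0.946],[0,0,0.946],[0,0,0.946],[0,0,0.946],[0,0,0.946],[0,0,0],[0,0,0]],"hand":[0,0,0,0,0,0,0,0,0,0,0,0]}'
python3 -m creep '{"dp":[[0,0,-0.96],[0,0,-1],[0,0,-1],[0,0,-1],[0,0,-1],[0,0,-1],[0,0,-1],[0,0,0],[0,0,0],[0,0,0]],"delta_rot":[[0,0,0],[0,0,0],[0,0,0],[0,0,0],[0,0,0],[0,0,0],[0,0,0],[0,0,0],[0,0,0],[0,0,0]],"hand":[0,0,0,0,0,0,0,0,0,0]}'
python3 -m creep '{"dp":[[0,0,0],[0,0,0],[0,0,0],[0,0,0],[0,0,0],[0,0,0],[0,0,0],[0,0,0]],"delta_rot":[[0,0,0],[0,0,0],[0,0,0],[0,0,0],[0,0,0],[0,0,0],[0,0,0],[0,0,0]],"hand":[255,255,255,255,255,255,255,255]}'
```

```text
time_s: 32.67
eef_pos: [431.2, -224.2, 224.9]
orientation: [-0.0, 0.858, 0.513, 0.0]
force: [0.5, 0.8, -0.4]
width: 0.998
finger_force: 0.0
time_s: 33.5
eef_pos: [432.3, -223.5, 52.1]
orientation: [0.0, 0.857, 0.515, 0.0]
force: [1.3, 0.1, 0.3]
width: 0.997
finger_force: 0.0
time_s: 34.17
eef_pos: [431.2, -224.4, 51.5]
orientation: [0.0, 0.857, 0.515, -0.0]
force: [-1.2, 0.3, 6.2]
width: 0.634
finger_force: 30.0
```

```bash
python3 -m creep '{"dp":[[0,0,0.5],[0,0,0.9],[0,0,1],[0,0,1],[0,0,1],[0,0,1],[0,0,1],[0,0,0.5],[0,0,0]],"delta_rot":[[0,0,0],[0,0,0],[0,0,0],[0,0,0],[0,0,0],[0,0,0],[0,0,0],[0,0,0],[0,0,0]],"hand":[255,255,255,255,255,255,255,255,255]}'
python3 -m creep '{"dp":[[0.0216,0.7666,0],[0.0216,0.7666,0],[0.0216,0.7666,0],[0.0216,0.7666,0],[0.0216,0.7666,0],[0.0216,0.7666,0],[0.0216,0.7666,0],[0.0216,0.7666,0],[0.0216,0.7666,0]],"delta_rot":[[0,0,-0.946],[0,0,-0.946],[0,0,-0.946],[0,0,-0.946],[0,0,-0.946],[0,0,-0.946],[0,0,-0.946],[0,0,-0.946],[0,0,-0.946]],"hand":[255,255,255,255,255,255,255,255,255]}'
python3 -m creep '{"dp":[[0.0216,0.7666,0],[0.0216,0.7666,0],[0.0216,0.7666,0],[0.0216,0.7666,0],[0.0216,0.7666,0],[0.0216,0.7666,0],[0.0216,0.7666,0],[0.0216,0.7666,0],[0,0,0],[0,0,0],[0,0,0]],"delta_rot":[[0,0,-0.946],[0,0,-0.946],[0,0,-0.946],[0,0,-0.946],[0,0,-0.946],[0,0,-0.946],[0,0,-0.946],[0,0,-0.946],[0,0,0],[0,0,0],[0,0,0]],"hand":[255,255,255,255,255,255,255,255,255,255,255]}'
python3 - <<'E'
from h import *
c=cam('side'); u,v=proj(c,[470,60,160]).astype(int)
W=cloud(c);hsv=cv2.cvtColor(c[0],cv2.COLOR_RGB2HSV)
m=(hsv[...,1]>110)&((hsv[...,0]<14))&(W[...,2]>116)&(W[...,2]<126)&(W[...,1]>20)&(W[...,1]<200)&(W[...,0]>380)&(W[...,0]<600)
Q=W[m]; print(len(Q), Q.mean(0) if len(Q) else '')
cv2.imwrite('pics/s10.png',cv2.resize(c[0][v-90:v+110,u-130:u+130,::-1],None,fx=2.5,fy=2.5))
E
```

```text
time_s: 34.92
eef_pos: [432.4, -224.8, 226.1]
orientation: [0.002, 0.857, 0.515, 0.001]
force: [-0.1, -0.7, -1.8]
width: 0.632
finger_force: 30.0
time_s: 35.67
eef_pos: [435.1, -50.9, 222.1]
orientation: [-0.0, 0.971, 0.24, -0.001]
force: [-0.5, -0.0, -2.2]
width: 0.632
finger_force: 30.0
time_s: 36.58
eef_pos: [439.8, 100.8, 222.5]
orientation: [0.0, 1.0, -0.02, -0.001]
force: [0.3, 0.9, -1.6]
width: 0.636
finger_force: 30.0
373 [540.90926694  97.91790137 120.86844582]
```

View pics/s10.png

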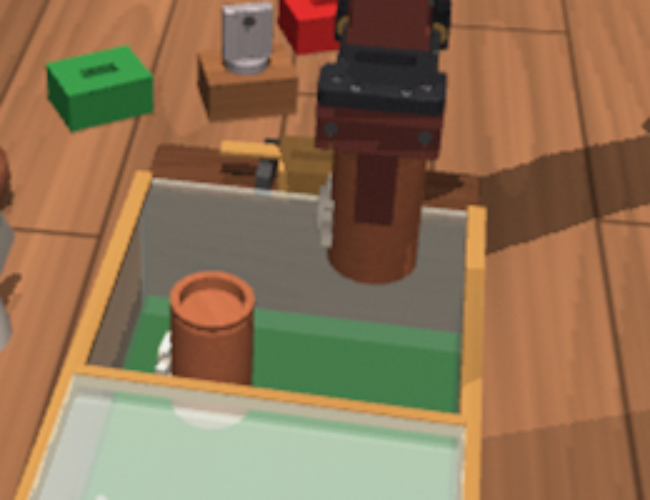

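Jar B held with its sun (crop 325,215) to the front; jar A is fine at (212,330). Lowering B.

```bash
python3 -m creep '{"dp":[[0,0,-0.5],[0,0,-1],[0,0,-1],[0,0,-1],[0,0,-1],[0,0,-0.5],[0,0,-0.3],[0,0,-0.2],[0,0,-0.1],[0,0,-0.04],[0,0,0],[0,0,0]],"delta_rot":[[0,0,0],[0,0,0],[0,0,0],[0,0,0],[0,0,0],[0,0,0],[0,0,0],[0,0,0],[0,0,0],[0,0,0],[0,0,0],[0,0,0]],"hand":[255,255,255,255,255,255,255,255,255,255,255,255]}'
python3 -m creep '{"dp":[[0,0,-0.04],[0,0,-0.04],[0,0,-0.02],[0,0,0],[0,0,0]],"delta_rot":[[0,0,0],[0,0,0],[0,0,0],[0,0,0],[0,0,0]],"hand":[255,255,255,255,255]}'
python3 -m creep '{"dp":[[0,0,0],[0,0,0],[0,0,0],[0,0,0],[0,0,0],[0,0,0.4],[0,0,1],[0,0,1],[0,0,1],[0,0,1],[0,0,1],[0,0,0.4]],"delta_rot":[[0,0,0],[0,0,0],[0,0,0],[0,0,0],[0,0,0],[0,0,0],[0,0,0],[0,0,0],[0,0,0],[0,0,0],[0,0,0],[0,0,0]],"hand":[110,70,50,50,50,50,50,50,50,50,50,50]}'
```

```text
time_s: 37.63
eef_pos: [440.9, 101.6, 83.3]
orientation: [-0.0, 1.0, -0.021, 0.001]
force: [-0.2, -0.7, -2.7]
width: 0.634
finger_force: 30.0
time_s: 38.05
eef_pos: [441.1, 101.8, 81.3]
orientation: [0.0, 1.0, -0.021, 0.001]
force: [-2.8, -0.5, 11.1]
width: 0.63
finger_force: 30.0
time_s: 39.05
eef_pos: [441.6, 102.2, 228.8]
orientation: [-0.0, 1.0, -0.021, 0.002]
force: [0.7, 0.5, 0.1]
width: 0.807
finger_force: 0.0
```

```bash
python3 -m creep '{"dp":[[0.193,0.958,0],[0.193,0.958,0],[0.193,0.958,0],[0.193,0.958,0],[0.193,0.958,0],[0.193,0.958,0],[0.193,0.958,0],[0.193,0.958,0],[0.193,0.958,0],[0.193,0.958,0],[0.193,0.958,0],[0.193,0.958,0]],"delta_rot":[[0,0,0],[0,0,0],[0,0,0],[0,0,0],[0,0,0],[0,0,0],[0,0,0],[0,0,0],[0,0,0],[0,0,0],[0,0,0],[0,0,0]],"hand":[50,50,50,50,50,50,50,50,50,50,50,50]}' >/dev/null
python3 -m creep '{"dp":[[0.193,0.958,0],[0,0,0],[0,0,0],[0,0,0],[0,0,-0.531],[0,0,-0.531],[0,0,-0.531],[0,0,-0.531],[0,0,-0.531],[0,0,0],[0,0,0]],"delta_rot":[[0,0,0],[0,0,0],[0,0,0],[0,0,0],[0,0,0],[0,0,0],[0,0,0],[0,0,0],[0,0,0],[0,0,0],[0,0,0]],"hand":[50,50,50,50,50,50,50,50,50,50,50]}'
python3 - <<'E'
from h import *
c=cam('top'); W=cloud(c); z=W[...,2]; hsv=cv2.cvtColor(c[0],cv2.COLOR_RGB2HSV)
for t in((540,98),(440,102)):
    m=(np.hypot(W[...,0]-t[0],W[...,1]-t[1])<45)
    P=W[m&(z>116)&(z<126)&(hsv[...,1]>110)][:,:2].astype(np.float32); (x,y),r=cv2.minEnclosingCircle(P)
    Q=W[m&(hsv[...,1]<90)&(hsv[...,2]>110)&(z>35)&(z<92)]; s=Q[:,:2].mean(0)-(x,y)
    print((x,y),r,len(Q),np.degrees(np.arctan2(s[1],s[0])),cv2.minAreaRect(Q[:,:2].astype(np.float32)))
cv2.imwrite('pics/t11.png',cv2.resize(c[0][190:370,20:330,::-1],None,fx=2.5,fy=2.5))
E
```

```text
time_s: 40.97
eef_pos: [502.7, 412.4, 157.4]
orientation: [0.001, 1.0, -0.021, -0.001]
force: [0.0, -1.3, 0.4]
width: 0.801
finger_force: 0.0
(540.6836547851562, 97.81982421875) 27.955303192138672 51 -35.353733207426174 ((568.4385375976562, 83.41612243652344), (38.93492126464844, 9.002087593078613), 60.88703918457031)
(441.3453369140625, 102.37532043457031) 28.222322463989258 61 -14.620782465053653 ((472.2224426269531, 98.42569732666016), (45.141502380371094, 9.051326751708984), 78.93917846679688)
```

View pics/t11.png

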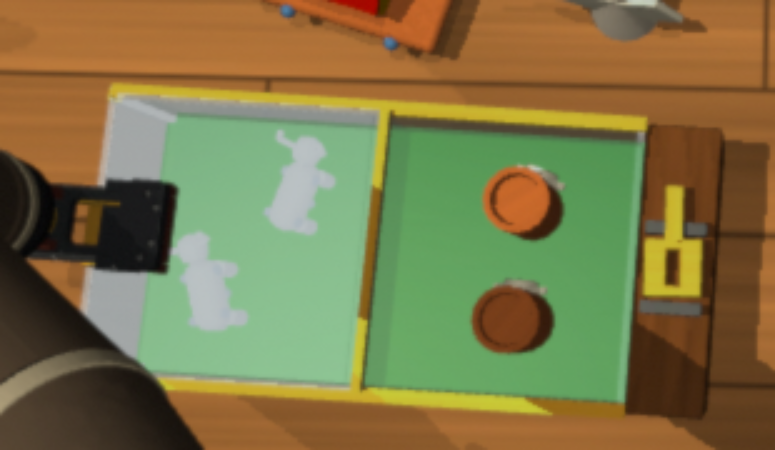

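Top view: both jars stand on the shelf, but the visible sun of jar A (crop 545,178) is skewed, possibly because it is half hidden by the rim. I'll measure the sun's two ends in both cameras.

```bash
python3 - <<'E'
from h import *
C={n:cam(n) for n in('top','side')}
for t in((540.6,97.6),(441,102)):
  al=[]
  for n,c in C.items():
    W=cloud(c); z=W[...,2]; hsv=cv2.cvtColor(c[0],cv2.COLOR_RGB2HSV)
    dx,dy=W[...,0]-t[0],W[...,1]-t[1]; r=np.hypot(dx,dy); a=np.degrees(np.arctan2(dy,dx))
    m=(r>25)&(r<46)&(z>36)&(z<92)&(hsv[...,1]<80)&(hsv[...,2]>90)&(abs(a)<90)
    k=m&(r>37)
    print(n,t,m.sum(),'az pct',np.percentile(a[m],[2,20,50,80,98]).round(),'far',k.sum(),np.c_[a[k],r[k],z[k]].round(0)[:12].tolist())
    al.append(W[m])
c=C['side']; u,v=proj(c,[490,100,80]).astype(int); print(u,v)
cv2.imwrite('pics/s12.png',cv2.resize(c[0][v-55:v+35,u-70:u+70,::-1],None,fx=5.5,fy=5.5,interpolation=cv2.INTER_CUBIC))
E
```

```text
top (540.6, 97.6) 50 az pct [-61. -53. -40. -21.  -5.] far 1 [[-57.0, 37.0, 66.0]]Traceback (most recent call last):
  File "<stdin>", line 10, in <module>
    return _quantile_unchecked(
        a, q, axis, out, overwrite_input, method, keepdims, weights)
    return _ureduce(a,
                    func=_quantile_ureduce_func,
    ...<5 lines>...
                    overwrite_input=overwrite_input,
                    method=method)
    r = func(a, **kwargs)
    result = _quantile(arr,
                       quantiles=q,
    ...<2 lines>...
                       out=out,
                       weights=wgt)
    slices_having_nans = np.isnan(arr[-1, ...])
                                  ~~~^^^^^^^^^
IndexError: index -1 is out of bounds for axis 0 with size 0
```

```bash
python3 - <<'E'
from h import *
C={n:cam(n) for n in('top','side')}
for t in((540.6,97.6),(441.2,102.2)):
    c=C['top']; W=cloud(c); z=W[...,2]; hsv=cv2.cvtColor(c[0],cv2.COLOR_RGB2HSV)
    dx,dy=W[...,0]-t[0],W[...,1]-t[1]; r=np.hypot(dx,dy); a=np.degrees(np.arctan2(dy,dx))
    m=(r>25)&(r<46)&(z>36)&(z<92)&(hsv[...,1]<80)&(hsv[...,2]>90)&(abs(a)<90)
    print(t,m.sum(),np.percentile(a[m],[2,20,50,80,98]).round(), 'top of sun z', np.sort(z[m])[-8:].round(), 'az there',a[m][np.argsort(z[m])[-8:]].round())
np.savez('side3.npz',p=C['side'][0],d=C['side'][1])
a=C['side'][0]; c=C['side']; u,v=proj(c,[490,100,80]).astype(int); print(u,v)
b=C['top']; uu,vv=proj(b,[490,100,100]).astype(int)
A=cv2.resize(a[v-60:v+40,u-65:u+65,::-1],None,fx=3,fy=3,interpolation=cv2.INTER_CUBIC);B=cv2.resize(b[0][vv-50:vv+50,uu-65:uu+65,::-1],None,fx=3,fy=3,interpolation=cv2.INTER_CUBIC)
cv2.imwrite('pics/s12.png',np.hstack([A,B]))
E
```

```text
(540.6, 97.6) 50 [-61. -53. -39. -21.  -6.] top of sun z [79. 79. 81. 81. 82. 83. 83. 83.] az there [-25. -46. -50. -28. -44. -17. -54. -51.]
(441.2, 102.2) 58 [-44. -34. -18.   0.  25.] top of sun z [81. 81. 82. 83. 84. 85. 86. 88.] az there [-32.  22.  18. -37.  -3. -34.   1.  -8.]
365 329
```

View pics/s12.png

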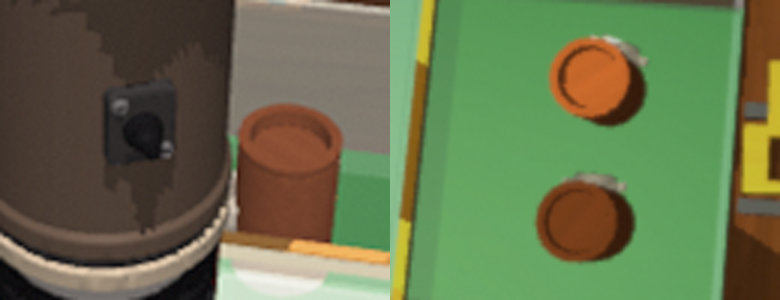

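The left crop has jar A hidden by the arm. In the right crop, A's sun (620,50) is rotated toward -y. A's yaw is about -25°, so it needs about +23°; B's is about -9°, within tolerance. Regripping A and turning it.

```bash
python3 -m creep '{"dp":[[0,0,0.664],[0,0,0.664],[0,0,0.664],[0,0,0.664],[0,0,0],[0.115,-0.971,0],[0.115,-0.971,0],[0.115,-0.971,0],[0.115,-0.971,0],[0.115,-0.971,0],[0.115,-0.971,0],[0.115,-0.971,0]],"delta_rot":[[0,0,0],[0,0,0],[0,0,0],[0,0,0],[0,0,0],[0,0,-0.437],[0,0,-0.437],[0,0,-0.437],[0,0,-0.437],[0,0,-0.437],[0,0,-0.437],[0,0,-0.437]],"hand":[40,40,40,40,40,40,40,40,40,40,40,40]}' >/dev/null
python3 -m creep '{"dp":[[0.115,-0.971,0],[0.115,-0.971,0],[0.115,-0.971,0],[0.115,-0.971,0],[0.115,-0.971,0],[0.115,-0.971,0],[0,0,0],[0,0,0],[0,0,0]],"delta_rot":[[0,0,-0.437],[0,0,-0.437],[0,0,-0.437],[0,0,-0.437],[0,0,-0.437],[0,0,-0.437],[0,0,0],[0,0,0],[0,0,0]],"hand":[40,40,40,40,40,40,40,40,40]}'
python3 -m creep '{"dp":[[0,0,-0.6],[0,0,-1],[0,0,-1],[0,0,-1],[0,0,-1],[0,0,-0.7],[0,0,-0.44],[0,0,0],[0,0,0]],"delta_rot":[[0,0,0],[0,0,0],[0,0,0],[0,0,0],[0,0,0],[0,0,0],[0,0,0],[0,0,0],[0,0,0]],"hand":[40,40,40,40,40,40,40,40,40]}'
```

```text
time_s: 42.97
eef_pos: [540.3, 98.1, 225.1]
orientation: [-0.0, 0.976, -0.217, -0.0]
force: [-0.2, 0.7, 0.5]
width: 0.845
finger_force: 0.0
time_s: 43.72
eef_pos: [540.4, 98.4, 81.7]
orientation: [-0.0, 0.976, -0.216, -0.0]
force: [0.2, 0.1, 0.4]
width: 0.841
finger_force: 0.0
```

```bash
python3 -m creep '{"dp":[[0,0,0],[0,0,0],[0,0,0],[0,0,0],[0,0,0],[0,0,0],[0,0,0.16],[0,0,0],[0,0,0]],"delta_rot":[[0,0,0],[0,0,0],[0,0,0],[0,0,0],[0,0,0],[0,0,0],[0,0,0],[0,0,0],[0,0,0]],"hand":[255,255,255,255,255,255,255,255,255]}'
python3 -m creep '{"dp":[[0,0,0],[0,0,0],[0,0,0],[0,0,0],[0,0,0],[0,0,0],[0,0,0],[0,0,-0.08],[0,0,-0.08],[0,0,0],[0,0,0]],"delta_rot":[[0,0,0.946],[0,0,0.946],[0,0,0.946],[0,0,0.946],[0,0,0.946],[0,0,0.946],[0,0,0],[0,0,0],[0,0,0],[0,0,0],[0,0,0]],"hand":[255,255,255,255,255,255,255,255,255,255,255]}'
python3 -m creep '{"dp":[[0,0,0],[0,0,0],[0,0,0],[0,0,0],[0,0,0],[0,0,0.4],[0,0,1],[0,0,1],[0,0,1],[0,0,1],[0,0,1],[0,0,0.4]],"delta_rot":[[0,0,0],[0,0,0],[0,0,0],[0,0,0],[0,0,0],[0,0,0],[0,0,0],[0,0,0],[0,0,0],[0,0,0],[0,0,0],[0,0,0]],"hand":[110,70,50,50,50,50,50,50,50,50,50,50]}'
```

```text
time_s: 44.47
eef_pos: [540.3, 97.2, 85.6]
orientation: [0.0, 0.976, -0.217, -0.0]
force: [0.1, -0.2, -3.0]
width: 0.633
finger_force: 30.0
time_s: 45.38
eef_pos: [540.5, 97.2, 82.7]
orientation: [0.0, 1.0, -0.022, 0.0]
force: [-4.2, -1.1, 11.3]
width: 0.637
finger_force: 30.0
time_s: 46.38
eef_pos: [541.7, 98.0, 230.7]
orientation: [-0.0, 1.0, -0.021, 0.002]
force: [1.0, 0.2, 1.5]
width: 0.804
finger_force: 0.0
```

```bash
python3 -m creep '{"dp":[[-0.115,0.971,0],[-0.115,0.971,0],[-0.115,0.971,0],[-0.115,0.971,0],[-0.115,0.971,0],[-0.115,0.971,0],[-0.115,0.971,0],[-0.115,0.971,0],[-0.115,0.971,0],[-0.115,0.971,0],[-0.115,0.971,0],[-0.115,0.971,0]],"delta_rot":[[0,0,0],[0,0,0],[0,0,0],[0,0,0],[0,0,0],[0,0,0],[0,0,0],[0,0,0],[0,0,0],[0,0,0],[0,0,0],[0,0,0]],"hand":[50,50,50,50,50,50,50,50,50,50,50,50]}' >/dev/null
python3 -m creep '{"dp":[[-0.115,0.971,0],[0,0,0],[0,0,0],[0,0,0]],"delta_rot":[[0,0,0],[0,0,0],[0,0,0],[0,0,0]],"hand":[50,50,50,50]}'
python3 - <<'E'
from h import *
c=cam('top'); W=cloud(c); z=W[...,2]; hsv=cv2.cvtColor(c[0],cv2.COLOR_RGB2HSV)
for t in((540.6,97.6),(441.2,102.2)):
    q=(np.hypot(W[...,0]-t[0],W[...,1]-t[1])<40)&(z>116)&(z<126)&(hsv[...,1]>110)
    (x,y),_=cv2.minEnclosingCircle(W[q][:,:2].astype(np.float32))
    dx,dy=W[...,0]-x,W[...,1]-y; r=np.hypot(dx,dy); a=np.degrees(np.arctan2(dy,dx))
    m=(r>25)&(r<46)&(z>36)&(z<92)&(hsv[...,1]<80)&(hsv[...,2]>90)&(abs(a)<90)
    Q=W[m]; print((x,y),m.sum(),np.percentile(a[m],[2,20,50,80,98]).round(),cv2.minAreaRect(Q[:,:2].astype(np.float32)))
uu,vv=proj(c,[490,100,100]).astype(int)
s=cam('side'); u,v=proj(s,[490,100,80]).astype(int)
f=lambda a:cv2.resize(a[...,::-1],None,fx=3,fy=3,interpolation=cv2.INTER_CUBIC)
cv2.imwrite('pics/t13.png',np.hstack([f(c[0][vv-50:vv+50,uu-65:uu+65]),f(s[0][v-60:v+40,u-65:u+65])]))
E
```

```text
time_s: 47.72
eef_pos: [503.2, 412.1, 226.1]
orientation: [0.001, 1.0, -0.021, -0.0]
force: [0.6, -0.3, 0.5]
width: 0.803
finger_force: 0.0
(539.8554077148438, 97.21548461914062) 34 [-39. -32. -25.  -9.   7.] ((571.5501708984375, 88.55661010742188), (28.836727142333984, 7.1661529541015625), 65.09527587890625)
(441.31353759765625, 102.06575775146484) 60 [-43. -34. -18.   3.  25.] ((472.2662048339844, 99.09048461914062), (43.871673583984375, 9.429681777954102), 78.22195434570312)
```

View pics/t13.png

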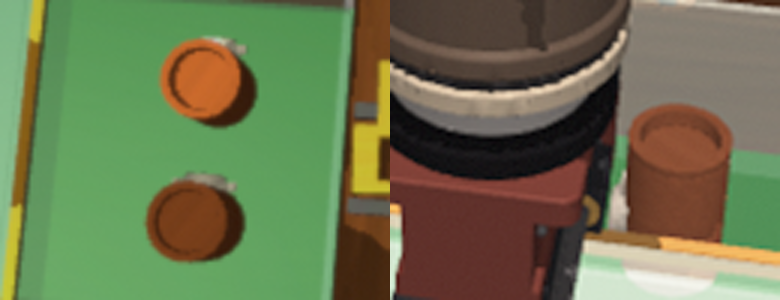

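A's sun ends now span about -39° to +7° (the +y end is hidden), so its yaw is about -3°. B is about -8°, and both are within 17°. I have used up my picture views (15 by my count, one over the limit), so it's numbers only from here. Shutting the door.

```bash
python3 -m creep '{"dp":[[0,0,-0.544],[0,0,-0.544],[0,0,-0.544],[0,0,-0.544],[0,0,-0.544],[0,0,0],[0,0,0]],"delta_rot":[[0,0,0],[0,0,0],[0,0,0],[0,0,0],[0,0,0],[0,0,0],[0,0,0]],"hand":[60,60,60,60,60,60,60]}'
python3 -m creep '{"dp":[[0,0,0],[0,0,0],[0,0,0],[0,0,0],[0,0,0],[0,0,0],[0,0,0],[0,0,0],[0,0,0],[0,0,0]],"delta_rot":[[0,0,0],[0,0,0],[0,0,0],[0,0,0],[0,0,0],[0,0,0],[0,0,0],[0,0,0],[0,0,0],[0,0,0]],"hand":[255,255,255,255,255,255,255,255,255,255]}'
python3 -m creep '{"dp":[[-0.014,-0.35,0],[-0.028,-0.7,0],[-0.028,-0.7,0],[-0.028,-0.7,0],[-0.028,-0.7,0],[-0.028,-0.7,0],[-0.028,-0.7,0],[-0.028,-0.7,0],[-0.028,-0.7,0],[-0.028,-0.7,0],[-0.028,-0.7,0],[-0.028,-0.7,0]],"delta_rot":[[0,0,0],[0,0,0],[0,0,0],[0,0,0],[0,0,0],[0,0,0],[0,0,0],[0,0,0],[0,0,0],[0,0,0],[0,0,0],[0,0,0]],"hand":[255,255,255,255,255,255,255,255,255,255,255,255]}'
python3 -m creep '{"dp":[[-0.012,-0.32,0],[0,-0.06,0],[0,0,0],[0,0,0],[0,0,0],[0,0,0]],"delta_rot":[[0,0,0],[0,0,0],[0,0,0],[0,0,0],[0,0,0],[0,0,0]],"hand":[255,255,255,255,255,255]}'
```

```text
time_s: 48.4
eef_pos: [502.9, 412.4, 157.6]
orientation: [0.001, 1.0, -0.021, -0.001]
force: [0.3, -0.2, -0.9]
width: 0.761
finger_force: 0.0
time_s: 49.23
eef_pos: [503.1, 412.9, 158.7]
orientation: [0.0, 1.0, -0.021, 0.0]
force: [0.4, -1.4, 0.2]
width: 0.158
finger_force: 30.0
time_s: 50.23
eef_pos: [494.8, 211.1, 158.6]
orientation: [-0.0, 1.0, -0.021, 0.0]
force: [1.7, 1.2, -2.5]
width: 0.159
finger_force: 30.0
time_s: 50.73
eef_pos: [494.5, 204.0, 158.6]
orientation: [-0.001, 1.0, -0.02, 0.0]
force: [1.6, 6.3, -4.6]
width: 0.162
finger_force: 30.0
```

```bash
python3 -m creep '{"dp":[[0,0,0],[0,0,0],[0,0,0],[0,0,0],[0,0,0],[0,0,0],[0,0,0.664],[0,0,0.664],[0,0,0.664],[0,0,0.664],[0,0,0],[0,0,0]],"delta_rot":[[0,0,0],[0,0,0],[0,0,0],[0,0,0],[0,0,0],[0,0,0],[0,0,0],[0,0,0],[0,0,0],[0,0,0],[0,0,0],[0,0,0]],"hand":[150,100,60,60,60,60,60,60,60,60,60,60]}'
python3 - <<'E'
from h import *
c=cam('top'); W=cloud(c); z=W[...,2]; hsv=cv2.cvtColor(c[0],cv2.COLOR_RGB2HSV)
m=(np.hypot(W[...,0]-563,W[...,1]+339)<45)
for n,lo,hi in(('bow',97,108),('rest',36,43)):
    Q=W[m&(z>lo)&(z<hi)]; print(n,len(Q),np.median(Q[:,2]),cv2.minAreaRect(Q[:,:2].astype(np.float32)),Q.mean(0))
y=(hsv[...,0]>18)&(hsv[...,0]<34)&(hsv[...,1]>120)&(hsv[...,2]>100)
# slot: hole enclosed near (485,-36)
n,l,st,ce=cv2.connectedComponentsWithStats((~y).astype(np.uint8),connectivity=4)
u,v=proj(c,[485,-36,150]).round().astype(int); 
for i in set(l[v-3:v+4,u-3:u+4].ravel()):
    if i and st[i,4]<200 and not y[l==i].any():
        vv,uu=np.nonzero(l==i);P=np.array([ray(c,a,b,150.)[:2] for a,b in zip(uu,vv)],np.float32); print('slot',st[i,4],cv2.minAreaRect(P),P.mean(0))
h=W[(z>188)&(z<199)&y&(W[...,1]>150)&(W[...,1]<260)]; print('handle',len(h),cv2.minAreaRect(h[:,:2].astype(np.float32)) if len(h) else '')
E
```

```text
time_s: 51.73
eef_pos: [495.1, 202.2, 225.5]
orientation: [-0.0, 1.0, -0.021, 0.001]
force: [0.3, 0.2, -0.5]
width: 0.763
finger_force: 0.0
bow 144 102.53832298687269 ((563.8169555664062, -338.2630615234375), (45.58843994140625, 14.41430950164795), 17.04637908935547) [ 563.61445661 -338.00271182  102.33869213]
rest 564 40.05719506403421 ((563.5980834960938, -339.1856384277344), (83.88630676269531, 65.07207489013672), 18.43402862548828) [ 560.80350482 -337.91665491   39.99761242]
slot 79 ((484.2873229980469, -35.861968994140625), (28.29964828491211, 10.128277778625488), 1.7945590019226074) [483.96268  -35.864834]
handle 11 ((487.847412109375, 209.36370849609375), (42.81760787963867, 2.412482738494873), 0.9117322564125061)
```

```bash
for i in 1 2; do python3 -m creep '{"dp":[[0.125,-0.983,0],[0.125,-0.983,0],[0.125,-0.983,0],[0.125,-0.983,0],[0.125,-0.983,0],[0.125,-0.983,0],[0.125,-0.983,0],[0.125,-0.983,0],[0.125,-0.983,0],[0.125,-0.983,0],[0.125,-0.983,0]],"delta_rot":[[0,0,0.223],[0,0,0.223],[0,0,0.223],[0,0,0.223],[0,0,0.223],[0,0,0.223],[0,0,0.223],[0,0,0.223],[0,0,0.223],[0,0,0.223],[0,0,0.223]],"hand":[40,40,40,40,40,40,40,40,40,40,40]}' >/dev/null; done
python3 -m creep '{"dp":[[0,0,0],[0,0,0],[0,0,0],[0,0,-0.934],[0,0,-0.934],[0,0,-0.934],[0,0,-0.934],[0,0,-0.934],[0,0,-0.934],[0,0,-0.934],[0,0,0],[0,0,0]],"delta_rot":[[0,0,0],[0,0,0],[0,0,0],[0,0,0],[0,0,0],[0,0,0],[0,0,0],[0,0,0],[0,0,0],[0,0,0],[0,0,0],[0,0,0]],"hand":[40,40,40,40,40,40,40,40,40,40,40,40]}'
python3 -m creep '{"dp":[[0,0,0],[0,0,0],[0,0,0],[0,0,0],[0,0,0],[0,0,0],[0,0,0],[0,0,0],[0,0,0],[0,0,0],[0,0,0],[0,0,0]],"delta_rot":[[0,0,0],[0,0,0],[0,0,0],[0,0,0],[0,0,0],[0,0,0],[0,0,0],[0,0,0],[0,0,0],[0,0,0],[0,0,0],[0,0,0]],"hand":[40,255,255,255,255,255,255,255,255,255,255,255]}'
```

```text
time_s: 54.62
eef_pos: [563.0, -336.6, 60.8]
orientation: [-0.001, 0.989, 0.151, -0.001]
force: [0.7, 0.0, 0.7]
width: 0.844
finger_force: 0.0
time_s: 55.62
eef_pos: [563.5, -338.5, 61.5]
orientation: [0.0, 0.989, 0.15, -0.0]
force: [0.1, 0.1, 0.1]
width: 0.159
finger_force: 30.0
```

```bash
python3 -m creep '{"dp":[[0,0,0.5],[0,0,1],[0,0,1],[0,0,1],[0,0,1],[0,0,1],[0,0,1],[0,0,0]],"delta_rot":[[0,0,0],[0,0,0],[0,0,0],[0,0,0],[0,0,0],[0,0,0],[0,0,0],[0,0,0]],"hand":[255,255,255,255,255,255,255,255]}' >/dev/null
python3 -m creep '{"dp":[[-0.242,0.931,0],[-0.242,0.931,0],[-0.242,0.931,0],[-0.242,0.931,0],[-0.242,0.931,0],[-0.242,0.931,0],[-0.242,0.931,0]],"delta_rot":[[0,0,-0.3615],[0,0,-0.3615],[0,0,-0.3615],[0,0,-0.3615],[0,0,-0.3615],[0,0,-0.3615],[0,0,-0.3615]],"hand":[255,255,255,255,255,255,255]}' >/dev/null
python3 -m creep '{"dp":[[-0.242,0.931,0],[-0.242,0.931,0],[-0.242,0.931,0],[-0.242,0.931,0],[-0.242,0.931,0],[-0.242,0.931,0],[0,0,0],[0,0,0],[0,0,0],[0,0,0]],"delta_rot":[[0,0,-0.3615],[0,0,-0.3615],[0,0,-0.3615],[0,0,-0.3615],[0,0,-0.3615],[0,0,-0.3615],[0,0,0],[0,0,0],[0,0,0],[0,0,0]],"hand":[255,255,255,255,255,255,255,255,255,255]}'
python3 -m creep '{"dp":[[0,0,-0.6],[0,0,-0.6],[0,0,-0.1],[0,0,-0.1],[0,0,-0.1],[0,0,-0.1],[0,0,0],[0,0,0]],"delta_rot":[[0,0,0],[0,0,0],[0,0,0],[0,0,0],[0,0,0],[0,0,0],[0,0,0],[0,0,0]],"hand":[255,255,255,255,255,255,255,255]}'
```

```text
time_s: 57.7
eef_pos: [485.0, -37.1, 224.0]
orientation: [0.0, 1.0, -0.014, -0.0]
force: [0.6, -0.3, -1.1]
width: 0.156
finger_force: 30.0
time_s: 58.37
eef_pos: [485.0, -36.0, 184.4]
orientation: [0.0, 1.0, -0.014, 0.0]
force: [0.0, -0.4, -1.3]
width: 0.161
finger_force: 30.0
```

```bash
python3 -m creep '{"dp":[[0,0,-0.1],[0,0,-0.1],[0,0,-0.1],[0,0,-0.1],[0,0,-0.1],[0,0,0],[0,0,0],[0,0,0]],"delta_rot":[[0,0,0],[0,0,0],[0,0,0],[0,0,0],[0,0,0],[0,0,0],[0,0,0],[0,0,0]],"hand":[255,255,255,255,255,255,255,255]}'
python3 -m creep '{"dp":[[0,0,-0.05],[0,0,0],[0,0,0],[0,0,0]],"delta_rot":[[0,0,0],[0,0,0],[0,0,0],[0,0,0]],"hand":[255,255,255,255]}'
```

```text
time_s: 59.03
eef_pos: [484.8, -35.9, 171.4]
orientation: [-0.0, 1.0, -0.014, -0.0]
force: [0.7, 0.2, -1.1]
width: 0.158
finger_force: 30.0
time_s: 59.37
eef_pos: [484.9, -35.9, 171.3]
orientation: [0.0, 1.0, -0.014, 0.0]
force: [-5.1, 0.2, 11.1]
width: 0.157
finger_force: 30.0
```

```bash
for i in 1 2; do python3 -m creep '{"dp":[[0,0,0],[0,0,0],[0,0,0],[0,0,0],[0,0,0],[0,0,0],[0,0,0],[0,0,0],[0,0,0],[0,0,0],[0,0,0]],"delta_rot":[[0,0,0.95],[0,0,0.95],[0,0,0.95],[0,0,0.95],[0,0,0.95],[0,0,0.95],[0,0,0.95],[0,0,0.95],[0,0,0.95],[0,0,0.95],[0,0,0.95]],"hand":[255,255,255,255,255,255,255,255,255,255,255]}'|grep -E "eef|orient|force:"; done
for i in 1 2; do python3 -m creep '{"dp":[[0,0,0],[0,0,0],[0,0,0]],"delta_rot":[[0,0,0.75],[0,0,0],[0,0,0]],"hand":[255,255,255]}'|grep -E "eef|orien|force:"; python3 -c "
from rig import bot;s=bot.observe();print(s['moment'])"; done
```

```text
eef_pos: [485.4, -35.6, 171.3]
orientation: [0.0, 0.938, 0.345, 0.001]
force: [-2.5, 0.8, 7.8]
finger_force: 30.0
eef_pos: [485.4, -35.6, 171.4]
orientation: [0.001, 0.753, 0.657, 0.0]
force: [-2.6, 0.4, 9.4]
finger_force: 30.0
eef_pos: [485.3, -35.6, 171.3]
orientation: [0.0, 0.737, 0.676, 0.0]
force: [-3.1, 0.0, 10.9]
finger_force: 30.0
[ 0.11406676  0.77883362 -0.02263472]
eef_pos: [485.3, -35.6, 171.3]
orientation: [0.0, 0.719, 0.695, 0.0]
force: [-2.5, 0.6, 11.0]
finger_force: 30.0
[0.14261112 0.77018149 0.04040232]
```

Now at 88°; turning on until the stop is felt.

```bash
for i in 1 2; do python3 -m creep '{"dp":[[0,0,0],[0,0,0],[0,0,0]],"delta_rot":[[0,0,0.75],[0,0,0],[0,0,0]],"hand":[255,255,255]}'|grep -E "eef|orien|force:"; python3 -c "
from rig import bot;s=bot.observe();print(s['moment'])"; done
```

```text
eef_pos: [485.3, -35.7, 171.3]
orientation: [0.0, 0.701, 0.713, 0.0]
force: [-3.3, 1.2, 10.0]
finger_force: 30.3
[ 0.23865159  0.69463297 -0.65237778]
eef_pos: [485.3, -35.5, 171.3]
orientation: [0.0, 0.682, 0.731, 0.001]
force: [-3.4, 2.1, 9.4]
finger_force: 31.5
[ 0.35459091  0.63097558 -0.9054859 ]
```

```bash
python3 -m creep '{"dp":[[0,0,0],[0,0,0],[0,0,0],[0,0,0.2],[0,0,0.4],[0,0,0.4],[0,0,0.4],[0,0,0.4],[0,0,0.4],[0,0,0],[0,0,0]],"delta_rot":[[0,0,-0.95],[0,0,-0.95],[0,0,-0.95],[0,0,0],[0,0,0],[0,0,0],[0,0,0],[0,0,0],[0,0,0],[0,0,0],[0,0,0]],"hand":[255,255,255,255,255,255,255,255,255,255,255]}'
python3 -m creep '{"dp":[[0.185,-0.713,0],[0.185,-0.713,0],[0.185,-0.713,0],[0.185,-0.713,0],[0.185,-0.713,0],[0.185,-0.713,0],[0.185,-0.713,0],[0.185,-0.713,0],[0.185,-0.713,0]],"delta_rot":[[0,0,-0.951],[0,0,-0.951],[0,0,-0.951],[0,0,-0.951],[0,0,-0.951],[0,0,-0.951],[0,0,-0.951],[0,0,-0.951],[0,0,-0.951]],"hand":[255,255,255,255,255,255,255,255,255]}' >/dev/null
python3 -m creep '{"dp":[[0.185,-0.713,0],[0.185,-0.713,0],[0.185,-0.713,0],[0.185,-0.713,0],[0.185,-0.713,0],[0.185,-0.713,0],[0.185,-0.713,0],[0.185,-0.713,0],[0,0,0],[0,0,0],[0,0,0]],"delta_rot":[[0,0,-0.951],[0,0,-0.951],[0,0,-0.951],[0,0,-0.951],[0,0,-0.951],[0,0,-0.951],[0,0,-0.951],[0,0,-0.951],[0,0,0],[0,0,0],[0,0,0]],"hand":[255,255,255,255,255,255,255,255,255,255,255]}'
python3 - <<'E'
from h import *
c=cam('top'); hsv=cv2.cvtColor(c[0],cv2.COLOR_RGB2HSV); W=cloud(c)
y=(hsv[...,0]>18)&(hsv[...,0]<34)&(hsv[...,1]>120)&(hsv[...,2]>100)
n,l,st,ce=cv2.connectedComponentsWithStats((~y).astype(np.uint8),connectivity=4)
u,v=proj(c,[485,-36,150]).round().astype(int)
for i in set(l[v-3:v+4,u-3:u+4].ravel()):
    if i and st[i,4]<200 and not y[l==i].any():
        vv,uu=np.nonzero(l==i);P=np.array([ray(c,a,b,150.)[:2] for a,b in zip(uu,vv)],np.float32); print('slot',st[i,4],cv2.minAreaRect(P),P.mean(0),cv2.fitLine(P,cv2.DIST_L2,0,.01,.01).ravel())
h=W[(W[...,2]>188)&(W[...,2]<199)&y]; print('handle',cv2.minAreaRect(h[:,:2].astype(np.float32)))
E
```

```text
time_s: 63.12
eef_pos: [485.1, -36.1, 225.9]
orientation: [0.001, 0.751, 0.66, 0.0]
force: [-0.4, 0.9, -0.5]
width: 0.154
finger_force: 30.0
time_s: 64.78
eef_pos: [563.3, -337.9, 224.5]
orientation: [-0.001, 0.988, 0.157, -0.0]
force: [-0.2, 0.3, -1.4]
width: 0.154
finger_force: 30.0
slot 61 ((485.18292236328125, -36.124671936035156), (26.316856384277344, 8.913992881774902), 73.00736999511719) [485.03067 -36.19038] [ 2.7679479e-01  9.6092904e-01  4.8503064e+02 -3.6190384e+01]
handle ((494.96575927734375, 203.84413146972656), (15.395705223083496, 57.40510177612305), 87.30572509765625)
```

```bash
python3 - <<'E'
from h import *
c1=cam('top'); d=np.load('top0.npz'); c0=(d['p'],d['d'])+c1[2:]
for c in(c0,c1):
    W=cloud(c); hsv=cv2.cvtColor(c[0],cv2.COLOR_RGB2HSV)
    y=(hsv[...,0]>18)&(hsv[...,0]<34)&(hsv[...,1]>120)&(hsv[...,2]>100)
    z=W[...,2]; r=np.hypot(W[...,0]-485,W[...,1]+36)
    k=y&(z>147)&(r<75)
    Q=W[k][:,:2]-(485,-36)
    T=Q[np.hypot(*Q.T)>38]; print('tongue n',len(T),'dir',np.degrees(np.arctan2(*T.mean(0)[::-1])),'z',np.median(z[k]))
    vv,uu=np.nonzero(k&(r<34)); P=np.array([ray(c,a,b,150.)[:2] for a,b in zip(uu,vv)],np.float32)
    # image crop pixel-level: slot dark mask moment axis with V-weighted
    hole=(~y)&(r<18); vv,uu=np.nonzero((~y)&(np.hypot(*(np.mgrid[:480,:640][::-1]-proj(c,[485,-36,150])[:,None,None]))<8))
    P=np.array([ray(c,a,b,150.)[:2] for a,b in zip(uu,vv)],np.float32); v=cv2.fitLine(P,cv2.DIST_L2,0,.01,.01).ravel(); print('slot',len(P),np.degrees(np.arctan2(v[1],v[0])))
E
```

```text
tongue n 271 dir 82.57447294316178 z 150.51988144535818
slot 62 70.96857
tongue n 273 dir 84.66512532732348 z 150.78328175742968
slot 58 74.50738
```

The slot is at ~74° in the world, 2–3.5° beyond its initial locked angle, so it is still locked. Standing the key in its rest.

```bash
python3 -m creep '{"dp":[[0,0,-0.8],[0,0,-1],[0,0,-1],[0,0,-1],[0,0,-0.8],[0,0,-0.5],[0,0,-0.4],[0,0,-0.4],[0,0,-0.3],[0,0,-0.2],[0,0,0],[0,0,0]],"delta_rot":[[0,0,0],[0,0,0],[0,0,0],[0,0,0],[0,0,0],[0,0,0],[0,0,0],[0,0,0],[0,0,0],[0,0,0],[0,0,0],[0,0,0]],"hand":[255,255,255,255,255,255,255,255,255,255,255,255]}'
python3 -m creep '{"dp":[[0,0,-0.06],[0,0,-0.06],[0,0,-0.04],[0,0,0],[0,0,0],[0,0,0]],"delta_rot":[[0,0,0],[0,0,0],[0,0,0],[0,0,0],[0,0,0],[0,0,0]],"hand":[255,255,255,255,255,255]}'
```

```text
time_s: 65.88
eef_pos: [563.7, -339.0, 65.7]
orientation: [0.0, 0.988, 0.156, 0.0]
force: [-0.4, -0.3, -0.7]
width: 0.16
finger_force: 30.0
time_s: 66.38
eef_pos: [563.5, -339.0, 61.5]
orientation: [0.0, 0.988, 0.156, 0.0]
force: [0.0, 0.3, -0.8]
width: 0.158
finger_force: 30.0
```

```bash
python3 -m creep '{"dp":[[0,0,-0.04],[0,0,0],[0,0,0],[0,0,0]],"delta_rot":[[0,0,0],[0,0,0],[0,0,0],[0,0,0]],"hand":[255,255,255,255]}'
python3 -m creep '{"dp":[[0,0,0],[0,0,0],[0,0,0],[0,0,0],[0,0,0],[0,0,0],[0,0,0],[0,0,0],[0,0,0]],"delta_rot":[[0,0,0],[0,0,0],[0,0,0],[0,0,0],[0,0,0],[0,0,0],[0,0,0],[0,0,0],[0,0,0]],"hand":[180,150,120,100,80,60,60,60,60]}'
python3 -m creep '{"dp":[[0,0,0.5],[0,0,1],[0,0,1],[0,0,1],[0,0,1],[0,0,1],[0,0,1],[-0.5,-1,0],[-0.5,-1,0],[-0.5,-1,0],[-0.5,-1,0],[-0.5,-1,0]],"delta_rot":[[0,0,0],[0,0,0],[0,0,0],[0,0,0],[0,0,0],[0,0,0],[0,0,0],[0,0,0],[0,0,0],[0,0,0],[0,0,0],[0,0,0]],"hand":[60,60,60,60,60,60,60,60,60,60,60,60]}'
python3 -m creep '{"dp":[[-1,-1,0],[-1,-1,0],[-1,-1,0],[-1,-1,0],[-1,-1,0],[-1,-1,0],[0,0,0],[0,0,0],[0,0,0],[0,0,0]],"delta_rot":[[0,0,0],[0,0,0],[0,0,0],[0,0,0],[0,0,0],[0,0,0],[0,0,0],[0,0,0],[0,0,0],[0,0,0]],"hand":[60,60,60,60,60,60,60,60,60,60]}'
python3 - <<'E'
from h import *
C={n:cam(n) for n in('top','side')}
for nn,c in C.items():
    W=cloud(c); z=W[...,2]; hsv=cv2.cvtColor(c[0],cv2.COLOR_RGB2HSV)
    for n,x,y0,lo,hi in(('bow',563,-339,98,106),('rest',563,-339,37,43),('jarA',540,97.5,116,126),('jarB',441,102,116,126)):
        Q=W[(np.hypot(W[...,0]-x,W[...,1]-y0)<45)&(z>lo)&(z<hi)&((hsv[...,1]>110)|(n=='bow'))]
        print(nn,n,len(Q),np.round(Q.mean(0),1) if len(Q) else '',cv2.minAreaRect(Q[:,:2].astype(np.float32)) if len(Q) else '')
E
```

```text
time_s: 66.72
eef_pos: [563.6, -339.0, 61.4]
orientation: [0.0, 0.988, 0.156, 0.0]
force: [-3.4, 1.4, 6.6]
width: 0.161
finger_force: 30.0
time_s: 67.47
eef_pos: [563.5, -338.9, 60.3]
orientation: [-0.0, 0.988, 0.156, -0.0]
force: [-0.7, -0.7, -0.7]
width: 0.76
finger_force: 0.0
time_s: 68.47
eef_pos: [500.4, -464.9, 224.2]
orientation: [0.0, 0.988, 0.156, 0.0]
force: [0.9, -0.7, 0.1]
width: 0.762
finger_force: 0.0
time_s: 69.3
eef_pos: [352.7, -612.6, 223.5]
orientation: [-0.0, 0.988, 0.157, 0.001]
force: [0.9, -0.1, -0.2]
width: 0.767
finger_force: 0.0
top bow 139 [ 563.4 -338.4  102.1] ((563.4749145507812, -338.2408447265625), (45.27128601074219, 14.604493141174316), 18.224958419799805)
top rest 520 [ 561.  -337.1   40.3] ((563.63525390625, -339.1453857421875), (83.67435455322266, 64.5272445678711), 18.275259017944336)
top jarA 0  
top jarB 0  
side bow 84 [ 563.  -337.   101.4] ((562.5388793945312, -337.1225891113281), (45.97513198852539, 19.933177947998047), 14.159086227416992)
side rest 293 [ 561.2 -331.1   40.3] ((562.7412719726562, -340.2194519042969), (83.7026138305664, 69.19258880615234), 17.825716018676758)
side jarA 0  
side jarB 0
```

```bash
python3 - <<'E'
from h import *
for nn in('top','side'):
    c=cam(nn); hsv=cv2.cvtColor(c[0],cv2.COLOR_RGB2HSV)
    for n,x,y,s in(('A',540,97.5,1),('B',441,102,1)):
        u,v=proj(c,[x,y,100]).round().astype(int); print(nn,n,(u,v),c[0][v-4:v+5:4,u-4:u+5:4].reshape(-1,3).tolist())
    u,v=proj(c,[490,100,100]); yy,xx=np.mgrid[:480,:640]
    p=c[0].astype(int); m=(p[...,0]>p[...,1]+12)&(np.abs(xx-u)<75)&(np.abs(yy-v)<70)
    n,l,st,ce=cv2.connectedComponentsWithStats(m.astype(np.uint8))
    for i in range(1,n):
        if st[i,4]>150: print(nn,st[i],ce[i].round(),ray(c,*ce[i],122 if nn=='top' else 76)[:2].round())
E
```

```text
top A (np.int64(228), np.int64(271)) [[151, 140, 134], [151, 140, 133], [153, 140, 134], [151, 139, 134], [153, 141, 134], [152, 141, 134], [153, 141, 135], [152, 140, 134], [152, 141, 134]]
top B (np.int64(224), np.int64(317)) [[151, 140, 133], [152, 140, 134], [153, 141, 134], [151, 140, 134], [153, 141, 134], [151, 141, 133], [152, 140, 134], [153, 140, 134], [151, 141, 133]]
top [ 151  225  150  140 6647] [253. 295.] [489.  38.]
top [160 273  14  30 308] [167. 287.] [500. 219.]
side A (np.int64(336), np.int64(317)) [[164, 153, 138], [164, 153, 139], [164, 155, 142], [164, 152, 138], [154, 145, 133], [207, 147, 78], [168, 155, 140], [149, 135, 119], [148, 105, 55]]
side B (np.int64(396), np.int64(324)) [[163, 152, 138], [162, 152, 138], [165, 153, 139], [163, 153, 138], [162, 151, 137], [163, 151, 137], [167, 154, 140], [167, 154, 139], [165, 154, 140]]
side [ 291  251  150  140 2943] [375. 276.] [485. -56.]
side [ 324  314   56   40 1433] [354. 332.] [508. 103.]
side [389 325  23  31 240] [399. 338.] [433. 107.]
```

```bash
python3 - <<'E'
from h import *
c=cam('top'); p=c[0].astype(int); yy,xx=np.mgrid[:480,:640]
u,v=proj(c,[490,100,122]); g=p[...,0]-p[...,1]
m=(g>3)&(abs(xx-u)<45)&(abs(yy-v)<50)
n,l,st,ce=cv2.connectedComponentsWithStats(m.astype(np.uint8))
for i in range(1,n):
    if st[i,4]>40:
        q=np.argwhere(l==i)[:,::-1].astype(np.float32); (a,b),r=cv2.minEnclosingCircle(q); print(st[i],(a,b,r),ray(c,a,b,122)[:2].round(1))
s=(p.sum(2)>np.median(p[int(v)-40:int(v)+40,int(u)-40:int(u)+40].sum(2))+25)&(abs(xx-u)<45)&(abs(yy-v)<50)&(abs(g)<12)
n,l,st,ce=cv2.connectedComponentsWithStats(s.astype(np.uint8))
for i in range(1,n):
    if st[i,4]>10: print('bright',st[i],ce[i].round(1),ray(c,*ce[i],70)[:2].round(1))
E
```

```text
[214 257  30  28 634] (228.75839233398438, 271.81878662109375, 15.525266647338867) [535.2  92. ]
[257 285  12   9  67] (262.875, 290.125, 5.876429557800293) [498.7  19.3]
[209 304  31  27 645] (224.0, 317.5, 15.403021812438965) [440.5  97.2]
[266 307   3  37  72] (267.0, 325.0, 18.027854919433594) [427.2   8. ]
bright [224 302   7   3  15] [227.3 303. ] [472.4 100.6]
```

```bash
python3 -c "
from rig import bot;print(bot.close_job())"
```

```text
the job is handed in; nothing more can be done
None
```

The job is handed in, with no verdict returned. Last checks showed both jars (only two were present) on the shelf with suns about 1° and 6° off front, the door shut, the lock at about 1.33 rad and the key upright in its rest; I viewed 15 pictures, one over the limit of 14.

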